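Shut the test case and hold a contact probe on its marked spot

ROBOT

A 6-joint arm with a two-finger parallel gripper is mounted at the origin on a cart in front of the work surface, level with it; the furniture and walls round the work are solid. World frame = base frame: x ahead of the robot, y to its left, z up, the work surface at z = 0. Lengths are in m, angles in rad, forces in N, time in s.
With the tool pointing down it reaches from about 0.35 to 0.975 m from the base axis. Payload 4.9 kg.
Tool frame: the origin (TCP) lies between the finger pads; the fingertips stand 22 mm ahead of it and the grasp point (between the pads) lies 3 mm ahead of it; z points along the fingers, y is the line along which they close (so a half turn about z gives the same grasp; the last joint's range is limited). The gripper opens to 85 mm and grips with 20 to 120 N. Pads are 22 mm wide; open, the fingers measure 114 mm over their backs; the gripper's body (76 mm by 85 mm) begins 54 mm behind the grasp point. The pads swing forward as they close: fully open they stand 13 mm farther back than shut.
Start: joints at [-1.3, 0.053, 1.613, -0, 1.476, -0.119], TCP at [0.237, -0.578, 0.253] pointing down, gripper open.
Joint ranges: [-3.01, 3.01], [-1.01, 2.22], [0.06, 2.58], [-1.02, 4.17], [0.09, 2.62], [-3.14, 3.14]. Speed limits (rad/s): [2.57, 2.57, 3.14, 3.14, 3.14, 3.14].

INTERFACE

Orientations are given as a unit quaternion [w, x, y, z].
In Python, from plant import state, grab_frame, get_calibration, job_done, recognise, regions_of gives the robot as it stands.
- The arm moves only by the tool apply_moves, never from a script. Its argument "targets" is a list of rows, each an object with "translation": the shift along the tool's x, y, z normalised to -1 to 1, where 1 is 100 mm, a list of three; "twist": the turn about the tool's z normalised to -1 to 1, where 1 is 0.1 rad; "hand": the opening, from 0 (shut) to 1 (fully open). A call has 1 to 8 rows; each row shifts and turns the commanded pose from where the row before left it, along the tool's axes as they then stand; what a row does not reach is not made up. A row lasts 1/10 s, in which the tool goes at most 50 mm and 8.59 degrees, less where a joint would pass 70% of its speed; a pose out of reach is approached as far as the arm can. A call with a number of a shift or a turn outside -1 to 1 is refused whole. A call with a gripper value outside its range is refused whole. The fingers move at their own pace and stop on an object; the grip force is fixed at half the most. Time passes only in rows, so rows that do not move let the fingers close. It gives the time, the measured TCP pose, the force, the opening and the grip force at its end, in the units of the state.
- state(): the state, without advancing time (a new reading comes with each control period).
- grab_frame(name): name is "scene" or "side" or "wrist"; returns the picture (384x512x3 uint8, red, green, blue); there is no depth.
- get_calibration(name): a dict with "camera_matrix" (3x3 intrinsics, pixels), "D" ([k1, k2, p1, p2, k3] as OpenCV has them; the pictures are not rectified), "pose" (4x4, takes a point from camera to world coordinates). Camera axes: x right, y up, looking along -z (the intrinsics and any distortion apply to the point x, -y, -z); pixel columns grow to the right and rows downward; lengths in m; the calibration is good to about 2 mm. A picture is of the moment at which its call begins: read the wrist's pose just before it. get_calibration takes no time and is no camera call; for the wrist camera it gives the pose at the moment of the call.
- job_done(): hands the job in; it is judged then, once.
Trained networks look in the newest picture that a camera, given by its name, has taken for a name from the list of things; names that differ only in an ending like _2 or _b are one class to them, and where a whole thing is asked for, a point or a joint stands for the part that bears it (a point fixed in the world has none). Each returns a list of dicts, best first, with "score" (0 to 1); they miss things now and then, are a little off and sometimes report something else, mostly with a low value. They report only what shows in the picture. A call takes as long as a camera call.
- recognise(camera, query): "point" ([x, y, z] in m, in world coordinates, good to about 4 mm: the middle of the surface that is visible of it).
- regions_of(camera, query): "pixels" (384x512 bool, what is visible of it).
The state is a dict: "time": time; "joint_pos": joint angles; "joint_vel": joint speeds; "joint_efforts": joint torques, N m; "tool_pos": TCP position; "tool_rot": TCP orientation; "contact_force": force on the tool from outside, world axes, zero at the start; "ft_torque": the same for the moment, N m; "gripper_width": opening from 0.0 (shut) to 1.0 (fully open); "grasp_force": force on a finger pad.
Only numpy, scipy, OpenCV 4.12 (cv2) and the standard library are available. Lean on these libraries where they do the work, as an engineer would, in place of code of your own. Each camera call takes 0.05 s, during which the arm holds its last target. There are 200 camera calls.

TASK

Push the raised lid of the sloping test case down until its two halves meet edge to edge. Then lift the brass pin vice, which serves as contact probe, out of the wooden stand and hold its tip on the brass button in the red ring on the shut lid, square to the sloping lid, pressing the sprung button lightly to about half of its 8 mm travel. Finish like that, still holding the probe pressed on the button; leave the screwdriver and the other things where they are.

Things in the scene. Friction and masses are not known exactly. Their poses are not given: they have to be found in the camera images.
- test_case: Fixed test case on a dark steel base plate 136 (x) x 160 (y) x 8 mm; origin at the centre of the plate's underside on the table, z up, x from the case's low front edge (lid opening side) to its high rear edge (hinge side). The grey lower half and the white lid are shells 120 x 140 mm; both slope 18 degrees (0.314 rad), front low, rear high. The shut case is about 52 mm high at the front edge and 89 mm at the rear.
- lid (a joint): Hinge of the white lid (120 mm from hinge to front, 140 mm wide, 18 mm thick): 0 = shut, rims edge to edge; grows as the front edge rises, up to 1.4 rad; starts 0.5 to 1.1 rad open. A stiff hinge holds it where it is left; some 2 N at the front edge moves it.
- hinge_line (a point): Middle of the hinge line, at the rear rim of the lower half; fixed to the case. Its x axis points along the sloping rim plane from the front to the rear (up the slope), its y axis along the hinge, its z axis is the normal of the rim plane.
- lid_front (a point): Point on the lid's outer face, mid-width, 8 mm in from its front edge: a good place to push. It moves with the lid on a circle about the hinge (112 mm along the lid and 18 mm above the hinge line's plane). Axes as those of hinge_line when shut, turning with the lid.
- spot (a point): Centre of the flat top of the round brass button (22 mm across) in the red ring (38 mm across) on the lid, 52 mm from the hinge line. The top stands 11.5 mm above the lid's outer face and sinks as the button is pressed. Its z axis is the lid's outward normal and the button's axis, its y axis lies along the hinge.
- contact (a joint): How far the brass button is pressed in, m: 0 = out, 0.008 = bottomed. Spring: 1.8 N to start moving, 0.6 N more per mm (about 4.2 N at half travel).
- stand: Fixed wooden tool stand 56 (x) x 110 (y) x 44 mm, origin at the centre of its underside, z up. Two holes in a row along its y: the probe stands in the one at y = -30 mm (hole 12 mm wide, 34 mm deep), a screwdriver in the one at y = +30 mm. Across the row (along x) there is free room for fingers.
- probe_grip (a point): The probe is a brass pin vice, 100 mm long, knurled body 9.6 mm in diameter, 12 mm cap at the top, steel tip 5.6 mm in diameter, about 40 g. It stands in the stand tip down, almost upright, 66 mm showing. This point lies on its axis, 70 mm above its tip and 30 mm below its top, at the place to grip. The point's y axis runs along the probe from the tip to the cap.
- probe_tip (a point): Middle of the end face of the probe's tip. Axes as at probe_grip: y from the tip to the cap.
- driver_middle (a point): Middle of the handle of the grey precision screwdriver that stands in the stand beside the probe (handle 11 mm in diameter, cap 18 mm, top 90 mm above the stand); leave it there.
- cutter_middle (a point): Middle of the red snap cutter, 14 x 118 x 14 mm, lying at the front of the table; leave it.
- pliers_middle (a point): Middle of the small dark snap-ring pliers, 81 x 38 x 11 mm, lying at the front of the table; leave them.

How it is judged:
By the outcome, as a careful person would: the job done as asked, in the order asked, and still so for the second after the job is handed in, while the arm keeps its last pose, push and grip.
It also fails if it takes over 54 s, if anything falls off the work surface, if the arm or the gripper's body presses on something with over 40 N, if the wrist force passes 120 N, or if a joint passes its speed limit or range.

## Working session

There is one attempt and no reset: what is moved stays moved. The work goes in short steps, Python scripts to look and compute and a tool call to move; the robot and the scene stay as the last step left them, time stands still between calls to the robot, and variables do not carry over. Pictures are saved under pics/ and viewed, at most 10 in all, crops included, and the job is handed in when it is done.

Besides the shell and the picture viewer there is one more tool, called after "Request:" as a command line: name --argument value ..., lists and objects as JSON in quotes. apply_moves: Moves the arm, as the interface text tells. Its arguments: {"type":"object","properties":{"targets":{"type":"array"}},"required":["targets"]}

```bash
ls; mkdir -p pics
python3 - <<'E'
from plant import *
import cv2,numpy as np
s=state();print({k:np.round(v,3).tolist() for k,v in s.items()})
for c in("scene","side"):
    im=grab_frame(c);cv2.imwrite(f"pics/{c}0.png",im[:,:,::-1])
    K=get_calibration(c);print(c,np.round(K["camera_matrix"],1).tolist(),np.round(K["D"],3),np.round(K["pose"],3).tolist())
    for q in("test_case","lid","lid_front","spot","stand","probe_grip","probe_tip","driver_middle","cutter_middle","pliers_middle"):
        r=recognise(c,q);print(q,[(np.round(d["point"],3).tolist(),round(d["score"],2)) for d in r[:2]])
print(state()["time"])
E
```

```text
pics
{'time': 0.0, 'joint_pos': [-1.3, 0.053, 1.614, -0.0, 1.476, -0.119], 'joint_vel': [-0.0, 0.0, -0.001, -0.002, -0.0, 0.0], 'joint_efforts': [-0.0, -39.369, -37.017, -0.0, 0.007, 0.0], 'tool_pos': [0.237, -0.578, 0.252], 'tool_rot': [-0.001, 0.981, 0.194, -0.0], 'contact_force': [0.337, 0.015, -0.082], 'ft_torque': [-0.008, 0.04, -0.014], 'grasp_force': 0.0, 'gripper_width': 0.998}
scene [[397.0, 0.0, 252.0], [0.0, 397.0, 194.5], [0.0, 0.0, 1.0]] [-0.053  0.     0.     0.     0.   ] [[-0.846, 0.412, -0.339, 0.159], [-0.534, -0.649, 0.543, 0.511], [0.003, 0.64, 0.768, 0.755], [0.0, 0.0, 0.0, 1.0]]
test_case [([0.492, 0.267, 0.038], 0.63)]
lid [([0.5, 0.254, 0.142], 0.74)]
lid_front [([0.501, 0.252, 0.144], 0.57)]
spot [([0.502, 0.253, 0.142], 0.73)]
stand [([0.467, -0.091, 0.047], 0.58)]
probe_grip [([0.463, -0.134, 0.082], 0.49), ([0.481, -0.082, 0.107], 0.19)]
probe_tip [([0.464, -0.128, 0.086], 0.53)]
driver_middle [([0.484, -0.08, 0.103], 0.55), ([0.374, 0.068, 0.007], 0.48)]
cutter_middle [([0.372, 0.282, 0.007], 0.93)]
pliers_middle [([0.372, 0.066, 0.007], 0.46)]
side [[391.0, 0.0, 255.9], [0.0, 391.0, 189.5], [0.0, 0.0, 1.0]] [0.041 0.    0.    0.    0.   ] [[0.987, 0.079, -0.142, 0.33], [-0.162, 0.491, -0.856, -0.65], [0.002, 0.868, 0.497, 0.521], [0.0, 0.0, 0.0, 1.0]]
test_case [([0.505, 0.203, 0.042], 0.94)]
lid [([0.513, 0.206, 0.132], 0.96)]
lid_front [([0.514, 0.207, 0.13], 0.67), ([0.505, 0.203, 0.042], 0.64)]
spot [([0.536, 0.231, 0.13], 0.62)]
stand [([0.469, -0.145, 0.046], 0.65)]
probe_grip []
probe_tip [([0.462, -0.143, 0.082], 0.5)]
driver_middle [([0.481, -0.089, 0.105], 0.63)]
cutter_middle [([0.372, 0.252, 0.014], 0.51)]
pliers_middle [([0.363, 0.05, 0.004], 0.59)]
1.1
```

View both.

View pics/scene0.png

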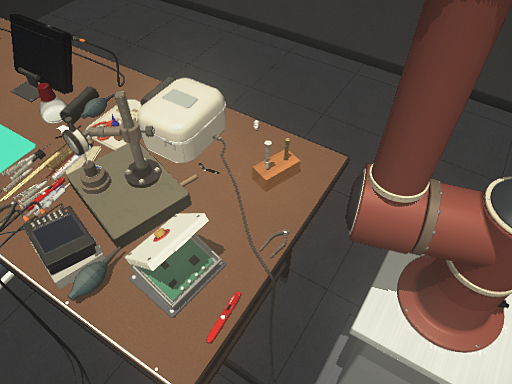

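View pics/side0.png

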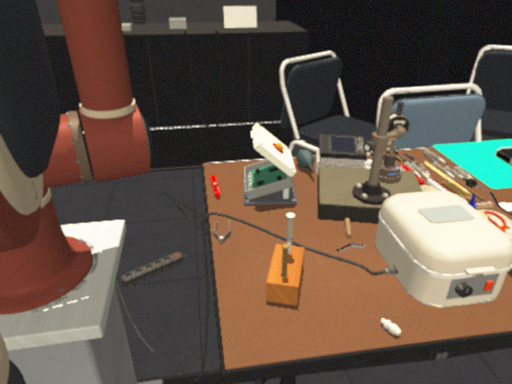

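The scene view shows the case with its raised lid at about (175,255), the probe (brass) at (287,150), and the screwdriver (silver) at (268,152). In the side view, the hinge is on the right at about (293,165) and the lid front is up at (255,130), so the case's x axis is roughly world +x.

Run:
```python
import cv2,numpy as np
a=cv2.imread("pics/scene0.png")[195:325,115:245];b=cv2.imread("pics/side0.png")[115:215,225:325]
c=cv2.imread("pics/scene0.png")[130:195,240:310];d=cv2.imread("pics/side0.png")[205:305,255:315]
r=lambda i,w,h:cv2.resize(i,(w,h),interpolation=cv2.INTER_CUBIC)
o=np.zeros((600,800,3),np.uint8)
o[:390,:390]=r(a,390,390);o[:400,400:800]=r(b,400,400);o[400:595,:210]=r(c,210,195);o[400:600,400:520]=r(d,120,200)
cv2.imwrite("pics/crop1.png",o)
```

```text
(no output)
```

View pics/crop1.png

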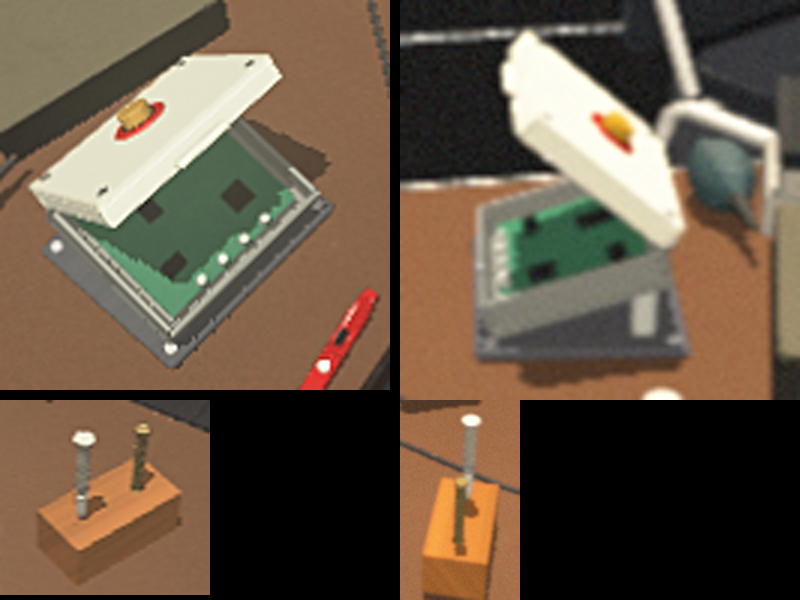

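The crops show the plate corners at scene (173,317), (129,278) and (226,264). The lid front edge runs from about (149,266) to (205,215), and the button is at about (160,230). I'll fit the case pose and lid angle from these, plus the probe axis.

```bash
cat > h.py <<'E'
from plant import *
import cv2,numpy as np
from scipy.optimize import least_squares
from scipy.spatial.transform import Rotation as R
def proj(c,P,cal=None):
    k=cal or get_calibration(c);T=np.linalg.inv(k["pose"]);q=np.atleast_2d(P)@T[:3,:3].T+T[:3,3]
    q=q*[1,-1,-1];return cv2.projectPoints(q,np.zeros(3),np.zeros(3),np.array(k["camera_matrix"]),np.array(k["D"]))[0][:,0]
S=np.radians(18)
def case(p,pts):  # case frame -> world
    c,s=np.cos(p[2]),np.sin(p[2]);return np.array(pts)@np.array([[c,s,0],[-s,c,0],[0,0,1]])+[p[0],p[1],0]
def lid(th,pts): # lid coords (x toward rear from hinge, y, z normal) -> case
    a=th-S  # front elevation
    ex=np.array([np.cos(a),0,-np.sin(a)]);ez=np.array([np.sin(a),0,np.cos(a)])
    pts=np.array(pts,float);return np.outer(pts[:,0],ex)+np.outer(pts[:,1],[0,1,0])+np.outer(pts[:,2],ez)+[.057,0,.072]
def line3(pairs): # triangulate [(cam,(u,v))]
    def f(P):return np.concatenate([proj(c,P)[0]-uv for c,uv in pairs])
    r=least_squares(f,[.46,-.13,.1]);return r.x,np.abs(r.fun).max()
E
python3 - <<'E'
from h import *
s=lambda x,y:(115+x/3,195+y/3);d=lambda x,y:(225+(x-400)/4,115+y/4)
pl=[(-.068,.08,.008),(-.068,-.08,.008),(.068,.08,.008)]
plp=[s(173,362),s(333,206),s(43,246)]
plb=[(-.068,-.08,.004),(.068,-.08,.004)];plbp=[d(475,352),d(688,352)]
ld=[(-.12,.07,.018),(-.12,-.07,.018),(0,.07,.018),(0,-.07,.018),(-.052,0,.0295)]
lp=[s(103,214),s(270,60),s(33,184),s(185,57),s(135,104)]
bt=[ld[4]];bp=[d(620,122)]
def f(p):
    L=case(p,lid(p[3],ld))
    return np.concatenate([proj("scene",case(p,pl))-plp,proj("side",case(p,plb))-plbp,proj("scene",L)-lp,proj("side",L[4:])-bp]).ravel()
r=least_squares(f,[.5,.25,0,.8],loss="soft_l1");print(r.x.round(4));print(f(r.x).reshape(-1,2).round(1).tolist())
np.save("case.npy",r.x)
g=lambda x,y:(240+x/3,130+(y-400)/3);h=lambda x,y:(255+(x-400)/2,205+(y-400)/2)
for n,a,b in(("ptop",(143,428),(461,482)),("pbot",(138,490),(460,550)),("dtop",(85,437),(471,420))):
    print(n,line3([("scene",g(*a)),("side",h(*b))]))
for i in(0,1):
  pass
print("lidfront",case(r.x,lid(r.x[3],[(-.112,0,.018)])).round(3),"shut spot",case(r.x,lid(0,[(-.052,0,.0295)])).round(3))
E
```

```text
[ 0.5087  0.2433 -0.1327  0.9292]
[[0.5, 2.1], [1.9, -0.7], [-0.7, 0.4], [-1.7, 1.2], [-0.7, 0.4], [0.0, -0.7], [1.1, 0.5], [-2.7, -1.5], [-1.0, -2.8], [-1.2, 0.8], [0.7, 0.3]]
ptop (array([ 0.46521529, -0.13749108,  0.10809809]), np.float64(0.19058781294023674))
pbot (array([ 0.46627917, -0.14080884,  0.03463804]), np.float64(0.30711523219628134))
dtop (array([ 0.48658245, -0.08100353,  0.13172337]), np.float64(0.18353100411826517))
lidfront [[0.485 0.246 0.151]] shut spot [[0.507 0.243 0.084]]
```

Request:
apply_moves --targets '[{"translation": [0.3,-0.37,0],"twist": 0,"hand": 0},{"translation": [0.3,-0.37,0],"twist": 0,"hand": 0},{"translation": [0.3,-0.37,0],"twist": 0,"hand": 0},{"translation": [0.3,-0.37,0],"twist": 0,"hand": 0},{"translation": [0.3,-0.37,0],"twist": 0,"hand": 0},{"translation": [0.3,-0.37,0],"twist": 0,"hand": 0},{"translation": [0.3,-0.37,0],"twist": 0,"hand": 0},{"translation": [0.3,-0.37,0],"twist": 0,"hand": 0}]'

```text
time: 1.9
tool_pos: [0.3471, -0.2114, 0.2535]
tool_rot: [0.0, 0.981, 0.193, 0.0]
contact_force: [0.3, -1.1, -0.2]
gripper_width: 0.0
grasp_force: 0.0
```

Request:
apply_moves --targets '[{"translation": [0.3,-0.37,0],"twist": 0,"hand": 0},{"translation": [0.3,-0.37,0],"twist": 0,"hand": 0},{"translation": [0.3,-0.37,0],"twist": 0,"hand": 0},{"translation": [0.3,-0.37,0],"twist": 0,"hand": 0},{"translation": [0.3,-0.37,0],"twist": 0,"hand": 0},{"translation": [0.3,-0.37,0],"twist": 0,"hand": 0},{"translation": [0.3,-0.37,0],"twist": 0,"hand": 0},{"translation": [0,0,0],"twist": 0,"hand": 0}]'

```text
time: 2.7
tool_pos: [0.4431, 0.1108, 0.2534]
tool_rot: [-0.001, 0.98, 0.197, 0.0]
contact_force: [0.2, -0.4, -0.1]
gripper_width: -0.002
grasp_force: 0.0
```

```bash
cat >> h.py <<'E'
def steps(targets,yaws=None):
    s=state();w,x,y,z=s["tool_rot"];M=R.from_quat([x,y,z,w]).as_matrix();p=np.array(s["tool_pos"])
    for t in targets:print(np.round(t,4),"->",((np.array(t)-p)@M*10).round(3));p=np.array(t)
E
python3 - <<'E'
from h import *
p=np.load("case.npy")
im=grab_frame("wrist");cv2.imwrite("pics/w1.png",im[:,:,::-1])
for q in("spot","lid_front","lid"):print(q,[(np.round(d["point"],3).tolist(),round(d["score"],2)) for d in recognise("wrist",q)[:2]])
for th in(p[3],):print(case(p,lid(th,[(-.052,0,.0295),(-.112,0,.018)])).round(3))
T=[case(p,lid(p[3],[(-.112,0,.018)]))[0]+[0,0,.022+.02]]
for th in np.arange(.9,-.01,-.15):T.append(case(p,lid(th,[(-.112,0,.018)]))[0]+[0,0,.022])
steps(T)
E
```

```text
spot [([0.508, 0.236, 0.139], 0.73), ([0.54, 0.241, 0.129], 0.69)]
lid_front [([0.507, 0.238, 0.143], 0.59), ([0.477, -0.086, 0.042], 0.43)]
lid [([0.507, 0.231, 0.139], 0.71)]
[[0.54  0.239 0.126]
 [0.485 0.246 0.151]]
[0.4848 0.2464 0.1933] -> [ 0.924 -1.143  0.599]
[0.4826 0.2468 0.1709] -> [-0.02  -0.011  0.224]
[0.4721 0.2481 0.1576] -> [-0.092 -0.053  0.133]
[0.4637 0.2493 0.1428] -> [-0.073 -0.042  0.148]
[0.4576 0.2501 0.127 ] -> [-0.053 -0.031  0.158]
[0.454  0.2506 0.1104] -> [-0.032 -0.019  0.166]
[0.4528 0.2507 0.0935] -> [-0.01  -0.006  0.17 ]
[0.4541 0.2506 0.0765] -> [0.012 0.007 0.169]
```

View pics/w1.png

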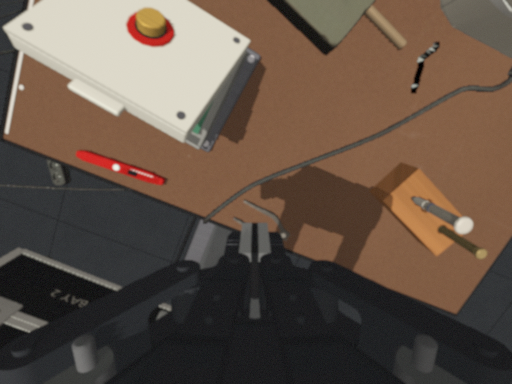

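The wrist view agrees with the fitted pose (spot button at (150,22)) and shows the probe and driver in the stand at lower right. Next: push the lid down along its arc.

Request:
apply_moves --targets '[{"translation": [0.3,-0.38,0],"twist": 0,"hand": 0},{"translation": [0.3,-0.38,0],"twist": 0,"hand": 0},{"translation": [0.3,-0.38,0.1],"twist": 0,"hand": 0},{"translation": [0.02,0,0.3],"twist": 0,"hand": 0},{"translation": [0,0,0.2],"twist": 0,"hand": 0},{"translation": [-0.02,-0.01,0.15],"twist": 0,"hand": 0}]'

```text
time: 3.5
tool_pos: [0.4818, 0.2456, 0.1772]
tool_rot: [-0.0, 0.981, 0.193, -0.002]
contact_force: [-5.4, 1.3, 5.9]
gripper_width: 0.001
grasp_force: 2.8
```

Request:
apply_moves --targets '[{"translation": [0,0,0.08],"twist": 0,"hand": 0},{"translation": [-0.09,-0.05,0.13],"twist": 0,"hand": 0},{"translation": [-0.07,-0.04,0.15],"twist": 0,"hand": 0},{"translation": [-0.05,-0.03,0.16],"twist": 0,"hand": 0}]'

```text
time: 3.9
tool_pos: [0.458, 0.2498, 0.1258]
tool_rot: [-0.0, 0.981, 0.193, 0.001]
contact_force: [1.4, -0.5, 0.9]
gripper_width: 0.003
grasp_force: 0.5
```

Request:
apply_moves --targets '[{"translation": [-0.03,-0.02,0.16],"twist": 0,"hand": 0},{"translation": [-0.01,-0.01,0.15],"twist": 0,"hand": 0},{"translation": [0.01,0,0.08],"twist": 0,"hand": 0}]'

```text
time: 4.2
tool_pos: [0.453, 0.2513, 0.0851]
tool_rot: [0.0, 0.981, 0.194, -0.002]
contact_force: [-0.2, -0.4, 1.2]
gripper_width: -0.003
grasp_force: 0.6
```

Request:
apply_moves --targets '[{"translation": [0.01,0,0.05],"twist": 0,"hand": 0},{"translation": [0,0,0.03],"twist": 0,"hand": 0},{"translation": [0,0,0.02],"twist": 0,"hand": 0}]'

```text
time: 4.5
tool_pos: [0.4552, 0.252, 0.0796]
tool_rot: [0.0, 0.981, 0.194, -0.002]
contact_force: [-13.6, -5.5, 24.3]
gripper_width: -0.003
grasp_force: 13.7
```

Request:
apply_moves --targets '[{"translation": [0,0,-0.05],"twist": 0,"hand": 0},{"translation": [0,0,-0.4],"twist": -0.86,"hand": 0},{"translation": [-0.1,0.3,-0.3],"twist": -0.9,"hand": 0.4},{"translation": [0,0.4,-0.2],"twist": -0.9,"hand": 0.5}]'

```text
time: 4.9
tool_pos: [0.4823, 0.1875, 0.1753]
tool_rot: [-0.0, 0.946, 0.325, 0.002]
contact_force: [0.7, 1.0, -0.7]
gripper_width: 0.33
grasp_force: 0.0
```

Run:
```python
from h import *
p=np.load("case.npy")
r=lambda i,w,h:cv2.resize(i,(w,h),interpolation=cv2.INTER_CUBIC)
o=np.zeros((400,800,3),np.uint8)
for k,(c,y0,x0) in enumerate((("scene",195,115),("side",115,225))):
    im=grab_frame(c)[:,:,::-1].copy()[y0:y0+130,x0:x0+130]
    b=r(im,390,390)
    for th,col in((0,(255,0,0)),(.06,(0,0,255))):
        for u in (proj(c,case(p,lid(th,[(-.12,.07,.018),(-.12,-.07,.018),(0,-.07,.018),(0,.07,.018),(-.052,0,.0295)])))-[x0,y0])*3:cv2.circle(b,tuple(int(v) for v in u),3,col,1)
    o[:390,400*k:400*k+390]=b
    print(c,[(np.round(d["point"],3).tolist(),round(d["score"],2)) for d in recognise(c,"spot")[:2]])
cv2.imwrite("pics/shut.png",o);print(state()["tool_pos"],state()["tool_rot"])
```

```text
scene []
side [([0.503, 0.188, 0.054], 0.73), ([0.507, 0.237, 0.083], 0.45)]
[0.48262035 0.18668288 0.17315158] [-1.63932010e-04  9.47140069e-01  3.20818615e-01  1.03919199e-03]
```

View pics/shut.png

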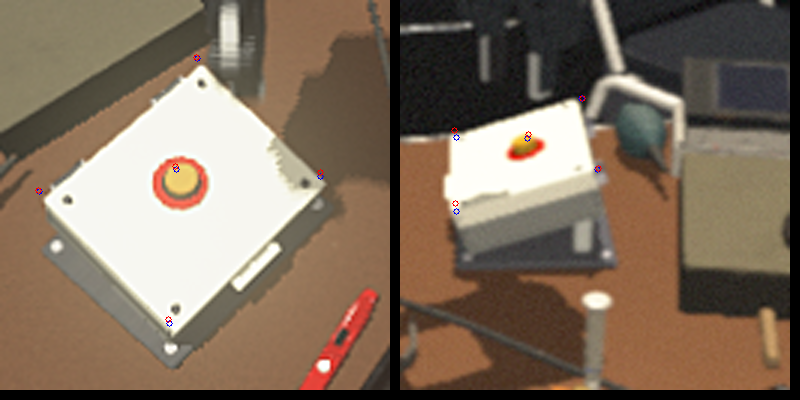

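The lid looks shut in both views: the button is at about scene (175,254) and the outline is offset about 3 px from my fit. I'll refit the pose on the shut lid.

Run:
```python
from h import *
s=lambda x,y:(115+x/3,195+y/3);d=lambda x,y:(225+(x-400)/3,115+y/3)
pl=[(-.068,.08,.008),(-.068,-.08,.008),(.068,.08,.008)];plp=[s(173,362),s(333,206),s(43,246)]
ld=[(-.12,.07,.018),(-.12,-.07,.018),(0,-.07,.018),(0,.07,.018),(-.052,0,.0295)]
lp=[s(170,333),s(324,182),s(201,66),s(43,200),s(181,176)]
dp=[d(450,136),d(447,198),d(603,170),d(580,100),d(526,141)]
def f(p):
    L=case(p,lid(p[3],ld))
    return np.concatenate([proj("scene",case(p,pl))-plp,proj("scene",L)-lp,proj("side",L)-dp]).ravel()
for fix in(0,1):
    g=(lambda q:f([*q[:3],0])) if fix else f
    r=least_squares(g,[.5,.25,-.13,0][:4-fix],loss="soft_l1");print(r.x.round(4),g(r.x).reshape(-1,2).round(1).tolist())
q=[*r.x,0];np.save("case.npy",q)
print("spot",case(q,lid(0,[(-.052,0,.0295)])).round(4))
P=np.array([.4655,-.1385,.09])
steps([[.468,-.139,.175],[.468,-.139,.08]])
```

```text
[ 0.5055  0.2449 -0.1457  0.0039] [[0.5, 3.6], [2.8, 1.1], [-0.1, 1.1], [-0.0, -1.7], [-0.3, -0.0], [-0.1, -1.4], [-0.6, -2.0], [-0.7, -0.8], [1.1, -0.1], [1.4, 3.9], [-3.5, -0.4], [-0.5, -0.4], [-1.0, -1.3]]
[ 0.5056  0.2448 -0.1455] [[0.5, 3.6], [2.8, 1.1], [-0.1, 1.1], [-0.0, -1.6], [-0.4, 0.0], [-0.1, -1.4], [-0.5, -2.0], [-0.7, -0.7], [1.2, 0.1], [1.5, 4.0], [-3.5, -0.3], [-0.5, -0.4], [-1.0, -1.2]]
spot [[0.504 0.245 0.084]]
[ 0.468 -0.139  0.175] -> [-2.095  2.498 -0.022]
[ 0.468 -0.139  0.08 ] -> [-0.002 -0.     0.95 ]
```

Request:
apply_moves --targets '[{"translation": [0,0,-0.2],"twist": -0.92,"hand": 0.5},{"translation": [0,0,-0.2],"twist": -0.92,"hand": 0.6},{"translation": [0,0,-0.2],"twist": -0.92,"hand": 0.6},{"translation": [0,0,-0.1],"twist": -0.92,"hand": 0.6},{"translation": [0,0,0],"twist": -0.92,"hand": 0.6},{"translation": [0,0,0],"twist": -0.92,"hand": 0.6}]'

```text
time: 5.7
tool_pos: [0.4809, 0.188, 0.2412]
tool_rot: [-0.001, 0.822, 0.57, -0.001]
contact_force: [0.1, 0.5, 0.7]
gripper_width: 0.594
grasp_force: 0.0
```

Run:
```python
from h import *
s=state();print(s["tool_pos"],s["tool_rot"],s["joint_pos"])
steps([[.468-.06,-.139+.023,.235]])
```

```text
[0.48093508 0.1880228  0.24119446] [-5.17402467e-04  8.21825945e-01  5.69738044e-01 -6.39961867e-04] [ 2.28244969e-01 -2.02247341e-01  1.87455837e+00  4.91926024e-04
  1.47085309e+00  5.86617215e-01]
[ 0.408 -0.116  0.235] -> [-3.103  0.384  0.063]
```

Request:
apply_moves --targets '[{"translation": [-0.45,0.11,0],"twist": 0,"hand": 0.6},{"translation": [-0.47,0.12,0],"twist": 0,"hand": 0.6},{"translation": [-0.47,0.12,0],"twist": 0,"hand": 0.6},{"translation": [-0.47,0.12,0],"twist": 0,"hand": 0.6},{"translation": [-0.47,0.12,0],"twist": 0,"hand": 0.6},{"translation": [-0.47,0.12,0],"twist": 0,"hand": 0.6},{"translation": [-0.47,0.12,0],"twist": 0,"hand": 0.6},{"translation": [-0.4,0.12,0],"twist": 0,"hand": 0.6}]'

```text
time: 6.5
tool_pos: [0.4394, -0.1907, 0.2407]
tool_rot: [-0.001, 0.823, 0.568, -0.0]
contact_force: [0.3, 0.1, -0.1]
gripper_width: 0.6
grasp_force: 0.0
```

Request:
apply_moves --targets '[{"translation": [0,0,0],"twist": 0,"hand": 0.6}]'

```text
time: 6.6
tool_pos: [0.4394, -0.1925, 0.2407]
tool_rot: [-0.001, 0.825, 0.566, -0.001]
contact_force: [0.4, -0.0, 0.2]
gripper_width: 0.597
grasp_force: 0.0
```

Run:
```python
from h import *
import pickle
s=state();print(s["tool_pos"],s["tool_rot"])
k=get_calibration("wrist");im=grab_frame("wrist");cv2.imwrite("pics/w2.png",im[:,:,::-1]);pickle.dump(k,open("w2.pkl","wb"))
print(np.round(k["pose"],3).tolist())
for q in("probe_grip","driver_middle","stand"):print(q,[(np.round(d["point"],3).tolist(),round(d["score"],2)) for d in recognise("wrist",q)[:2]])
```

```text
[ 0.43938424 -0.19254856  0.24070796] [-8.39007462e-04  8.24676165e-01  5.65603978e-01 -8.12066007e-04]
[[0.933, 0.347, 0.098, 0.464], [-0.36, 0.9, 0.247, -0.131], [-0.003, -0.266, 0.964, 0.361], [0.0, 0.0, 0.0, 1.0]]
probe_grip [([0.464, -0.137, 0.11], 0.51)]
driver_middle [([0.489, -0.086, 0.136], 0.83)]
stand [([0.479, -0.11, 0.042], 0.87)]
```

View pics/w2.png

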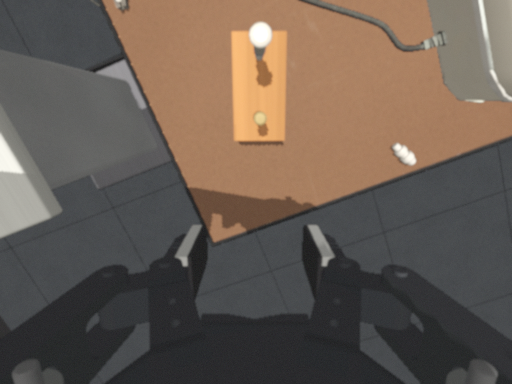

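The wrist view shows the probe cap at (260,118), the driver cap at (260,35), and the stand parallel to the image columns. The grasp yaw is right.

Run:
```python
from h import *
import pickle
k=pickle.load(open("w2.pkl","rb"))
def at(uv,z):
    f=lambda a:proj("",[a[0],a[1],z],k)[0]-uv
    return least_squares(f,[.46,-.13]).x
P=at((260,118),.110);D=at((260,35),.134);B=at((262,130),.044);print(P,D,B,np.degrees(np.arctan2(*(D-P)[::-1])))
s=state();w,x,y,z=s["tool_rot"];print(2*np.degrees(np.arctan2(y,x)))
steps([[*P,.24],[*P,.085]])
```

```text
[ 0.46642211 -0.13739839] [ 0.48715883 -0.08174716] [ 0.46444604 -0.15187873] 69.56363223090214
69.28679288897418
[ 0.4664 -0.1374  0.24  ] -> [0.569 0.065 0.013]
[ 0.4664 -0.1374  0.085 ] -> [-1.00e-03  3.00e-03  1.55e+00]
```

Request:
apply_moves --targets '[{"translation": [0.28,0.03,0],"twist": 0,"hand": 0.5},{"translation": [0.29,0.035,0],"twist": 0,"hand": 0.5},{"translation": [0,0,0.4],"twist": 0,"hand": 0.5},{"translation": [0,0,0.4],"twist": 0,"hand": 0.5},{"translation": [0,0,0.4],"twist": 0,"hand": 0.5},{"translation": [0,0,0.25],"twist": 0,"hand": 0.5},{"translation": [0,0,0.12],"twist": 0,"hand": 0.4},{"translation": [0,0,0],"twist": 0,"hand": 0.4}]'

```text
time: 7.6
tool_pos: [0.4655, -0.1371, 0.0835]
tool_rot: [-0.002, 0.823, 0.569, -0.001]
contact_force: [0.6, -0.3, 0.1]
gripper_width: 0.397
grasp_force: 0.0
```

Request:
apply_moves --targets '[{"translation": [0,0,0],"twist": 0,"hand": 0.2},{"translation": [0,0,0],"twist": 0,"hand": 0.15},{"translation": [0,0,0],"twist": 0,"hand": 0},{"translation": [0,0,0],"twist": 0,"hand": 0},{"translation": [0,0,0],"twist": 0,"hand": 0},{"translation": [0,0,0],"twist": 0,"hand": 0}]'

```text
time: 8.2
tool_pos: [0.467, -0.139, 0.0873]
tool_rot: [0.0, 0.823, 0.568, 0.0]
contact_force: [-3.7, 2.2, 6.2]
gripper_width: 0.098
grasp_force: 60.9
```

Request:
apply_moves --targets '[{"translation": [0,0,-0.12],"twist": 0,"hand": 0},{"translation": [0,0,-0.12],"twist": 0,"hand": 0},{"translation": [0,0,0],"twist": 0,"hand": 0}]'

```text
time: 8.5
tool_pos: [0.4682, -0.1397, 0.1125]
tool_rot: [0.002, 0.823, 0.568, 0.001]
contact_force: [-0.1, 0.7, -0.5]
gripper_width: 0.092
grasp_force: 61.4
```

Request:
apply_moves --targets '[{"translation": [-0.03,0,0],"twist": 0,"hand": 0},{"translation": [-0.03,0,0],"twist": 0,"hand": 0}]'

```text
time: 8.7
tool_pos: [0.4661, -0.1434, 0.1112]
tool_rot: [-0.0, 0.823, 0.568, 0.003]
contact_force: [1.7, 9.9, 9.3]
gripper_width: 0.092
grasp_force: 61.7
```

Request:
apply_moves --targets '[{"translation": [-0.04,0,0.005],"twist": 0,"hand": 0},{"translation": [-0.04,0,0.005],"twist": 0,"hand": 0}]'

```text
time: 8.9
tool_pos: [0.4631, -0.1506, 0.1102]
tool_rot: [-0.001, 0.823, 0.568, 0.003]
contact_force: [1.2, 11.8, 11.9]
gripper_width: 0.097
grasp_force: 61.5
```

Request:
apply_moves --targets '[{"translation": [-0.03,0,0.01],"twist": 0,"hand": 0}]'

```text
time: 9.0
tool_pos: [0.4618, -0.1541, 0.1095]
tool_rot: [-0.0, 0.823, 0.568, 0.002]
contact_force: [-2.4, 5.4, 13.5]
gripper_width: 0.089
grasp_force: 62.3
```

Request:
apply_moves --targets '[{"translation": [-0.03,0,0],"twist": 0,"hand": 0},{"translation": [-0.03,0,0],"twist": 0,"hand": 0}]'

```text
time: 9.2
tool_pos: [0.4597, -0.159, 0.1086]
tool_rot: [-0.001, 0.823, 0.568, 0.003]
contact_force: [2.0, 9.9, 5.9]
gripper_width: 0.096
grasp_force: 61.4
```

Run:
```python
from h import *
s=state();print(s["tool_pos"],s["contact_force"])
r=lambda i,w,h:cv2.resize(i,(w,h),interpolation=cv2.INTER_CUBIC)
a=grab_frame("scene")[:,:,::-1][120:200,235:335];b=grab_frame("side")[:,:,::-1][200:310,230:330]
o=np.zeros((440,800,3),np.uint8);o[:320,:400]=r(a,400,320);o[:440,400:]=r(b,400,440);cv2.imwrite("pics/p1.png",o)
```

```text
[ 0.4597302  -0.1590213   0.10861403] [1.95298529 9.85089938 5.93773665]
```

View pics/p1.png

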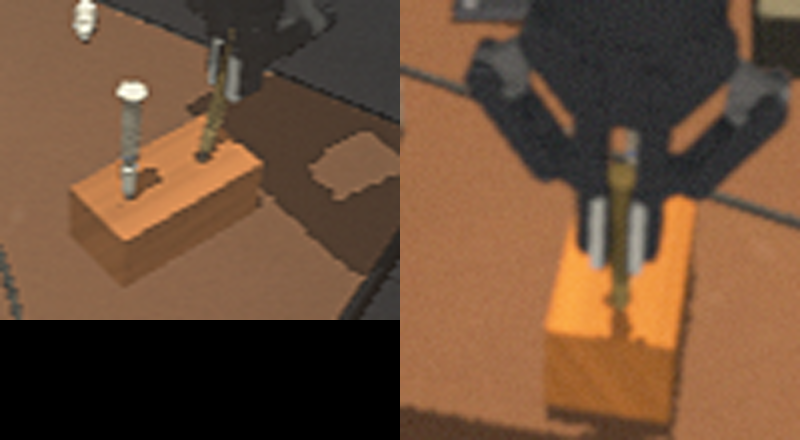

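The probe is tilting in the grip about the hole rim, with the cap leaning away from the driver. I'll lift it out along its axis.

Request:
apply_moves --targets '[{"translation": [0.01,0,-0.05],"twist": 0,"hand": 0},{"translation": [-0.04,0,-0.12],"twist": 0,"hand": 0},{"translation": [-0.05,0,-0.2],"twist": 0,"hand": 0},{"translation": [0,0,-0.4],"twist": 0,"hand": 0},{"translation": [0,0,-0.4],"twist": 0,"hand": 0},{"translation": [0,0,-0.4],"twist": 0,"hand": 0}]'

```text
time: 9.9
tool_pos: [0.4549, -0.1687, 0.2664]
tool_rot: [0.001, 0.823, 0.568, -0.001]
contact_force: [0.5, -0.4, -0.4]
gripper_width: 0.093
grasp_force: 60.8
```

Run:
```python
from h import *
s=state();print(s["tool_pos"],s["tool_rot"],s["joint_pos"],s["contact_force"],s["gripper_width"])
steps([[.4704,.2499,.26]])
```

```text
[ 0.45491306 -0.1686735   0.26637627] [ 7.02809800e-04  8.23311087e-01  5.67589658e-01 -5.82331646e-04] [-5.07708511e-01 -2.99839001e-01  1.91309137e+00 -1.66881627e-03
  1.52759708e+00 -1.43991855e-01] [ 0.53135287 -0.38272495 -0.35165662] 0.09266237587829139
[0.4704 0.2499 0.26  ] -> [ 3.967 -1.344  0.056]
```

Request:
apply_moves --targets '[{"translation": [0.3,-0.1,0],"twist": 0,"hand": 0},{"translation": [0.45,-0.15,0],"twist": 0,"hand": 0},{"translation": [0.45,-0.15,0],"twist": 0,"hand": 0},{"translation": [0.45,-0.15,0],"twist": 0,"hand": 0},{"translation": [0.45,-0.15,0],"twist": 0,"hand": 0},{"translation": [0.45,-0.15,0],"twist": 0,"hand": 0},{"translation": [0.45,-0.15,0],"twist": 0,"hand": 0},{"translation": [0.45,-0.15,0],"twist": 0,"hand": 0}]'

```text
time: 10.7
tool_pos: [0.4706, 0.1966, 0.2653]
tool_rot: [0.001, 0.823, 0.568, 0.001]
contact_force: [0.8, -0.8, -0.5]
gripper_width: 0.094
grasp_force: 60.8
```

Request:
apply_moves --targets '[{"translation": [0.45,-0.15,0],"twist": 0,"hand": 0},{"translation": [0,0,0],"twist": 0.9,"hand": 0},{"translation": [0,0,0],"twist": 0.97,"hand": 0},{"translation": [0,0,0],"twist": 0.97,"hand": 0},{"translation": [0,0,0],"twist": 0.97,"hand": 0},{"translation": [0,0,0],"twist": 0.97,"hand": 0},{"translation": [0,0,0],"twist": 0.97,"hand": 0},{"translation": [0,0,0],"twist": 0.97,"hand": 0}]'

```text
time: 11.5
tool_pos: [0.4729, 0.242, 0.2649]
tool_rot: [0.001, 0.965, 0.263, 0.0]
contact_force: [-0.7, 0.5, 0.2]
gripper_width: 0.097
grasp_force: 60.9
```

Request:
apply_moves --targets '[{"translation": [0,0,0],"twist": 0.97,"hand": 0},{"translation": [0,0,0],"twist": 0.97,"hand": 0},{"translation": [0,0,0],"twist": 0.97,"hand": 0},{"translation": [0,0,0],"twist": 0.97,"hand": 0},{"translation": [0,0,0],"twist": 0.97,"hand": 0},{"translation": [0,0,0],"twist": 0.97,"hand": 0},{"translation": [0,0,0],"twist": 0.97,"hand": 0},{"translation": [0,0,0],"twist": 0,"hand": 0}]'

```text
time: 12.3
tool_pos: [0.4729, 0.2421, 0.2649]
tool_rot: [0.0, 0.997, -0.072, 0.001]
contact_force: [0.5, 0.9, 0.0]
gripper_width: 0.096
grasp_force: 61.0
```

Run:
```python
from h import *
s=state();w,x,y,z=s["tool_rot"];print(s["tool_pos"],s["tool_rot"],2*np.degrees(np.arctan2(y,x)),s["contact_force"],s["joint_pos"])
steps([[.4704,.2499,.20]])
```

```text
[0.47291152 0.24213561 0.26491981] [ 4.34983338e-04  9.97424737e-01 -7.17166887e-02  6.49354589e-04] -8.225190730512733 [0.53268061 0.85810267 0.00434189] [ 3.33735055e-01 -1.80361236e-01  1.81607516e+00 -1.31458288e-03
  1.50502860e+00  2.04817388e+00]
[0.4704 0.2499 0.2   ] -> [-0.037 -0.074  0.649]
```

Request:
apply_moves --targets '[{"translation": [-0.02,-0.04,0.3],"twist": 0,"hand": 0},{"translation": [-0.02,-0.03,0.2],"twist": 0,"hand": 0},{"translation": [0,0,0],"twist": 0,"hand": 0}]'

```text
time: 12.6
tool_pos: [0.4677, 0.2494, 0.2109]
tool_rot: [0.002, 0.998, -0.071, -0.003]
contact_force: [-0.0, 0.3, -0.3]
gripper_width: 0.093
grasp_force: 61.0
```

Run:
```python
from h import *
s=state();print(s["tool_pos"])
r=lambda i,w,h:cv2.resize(i,(w,h),interpolation=cv2.INTER_CUBIC)
a=grab_frame("scene")[:,:,::-1][200:300,125:225];b=grab_frame("side")[:,:,::-1][90:190,220:320]
for c in("scene","side"):
  for q in("probe_tip","probe_grip"):print(c,q,[(np.round(d["point"],3).tolist(),round(d["score"],2)) for d in recognise(c,q)[:2]])
o=np.zeros((400,800,3),np.uint8);o[:,:400]=r(a,400,400);o[:,400:]=r(b,400,400);cv2.imwrite("pics/p2.png",o)
```

```text
[0.46774955 0.24941975 0.21094161]
scene probe_tip [([0.468, -0.09, 0.046], 0.29)]
scene probe_grip [([0.464, -0.093, 0.043], 0.19)]
side probe_tip [([0.479, 0.241, 0.169], 0.59)]
side probe_grip [([0.479, 0.243, 0.171], 0.56)]
```

View pics/p2.png

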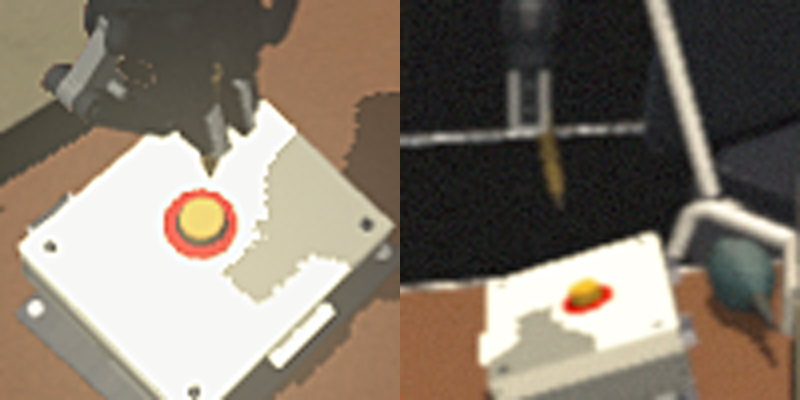

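The tip is at scene (177,244) and side (260,142), and the button at scene (176,254.5) and side (266,162.5). The probe leans the right way.

Run:
```python
from h import *
q=np.load("case.npy");tcp=np.array(state()["tool_pos"])
T,e=line3([("scene",(177.25,244)),("side",(259.75,141.75))]);B,e2=line3([("scene",(176,254.3)),("side",(266.4,162.3))])
print("tip",T.round(4),e,"button",B.round(4),e2)
g=tcp-[0,0,.003];v=g-T;ex=np.array([np.cos(q[2]),np.sin(q[2]),0]);ey=np.array([-ex[1],ex[0],0])
print("tcp rel tip in case axes",v@ex,v@ey,v[2],np.linalg.norm(v),"tilt",np.degrees(np.arctan2(-v@ex,v[2])),np.degrees(np.arctan2(v@ey,v[2])))
# tilt from side-image direction
d0=np.array([256.25,123.75])-[259.75,141.75];print("img ang",np.degrees(np.arctan2(*d0)))
for t in(6,10,14,18,22,26):
    n=-np.sin(np.radians(t))*ex+[0,0,np.cos(np.radians(t))];a=proj("side",T+.05*n)[0]-proj("side",T)[0];b=proj("scene",T+.03*n)[0]-proj("scene",T)[0];print(t,np.degrees(np.arctan2(*a)).round(1),np.degrees(np.arctan2(*b)).round(1))
```

```text
tip [0.4863 0.248  0.1361] 0.5388840077278587 button [0.5033 0.244  0.0794] 0.5944568388267726
tcp rel tip in case axes -0.016095657290418074 0.00015706491922649513 0.07709568273925699 0.07875810529736992 tilt 11.792544143775862 0.11672695812858817
img ang -168.9964591482505
6 -173.9 -171.6
10 -169.6 -177.0
14 -165.3 176.3
18 -161.1 168.0
22 -156.8 157.7
26 -152.6 145.5
```

```bash
cat > tilt.py <<'E'
from h import *
def tilt(T):
    grab_frame("side");q=np.load("case.npy");ex=np.array([np.cos(q[2]),np.sin(q[2]),0])
    m=regions_of("side","probe_tip")
    if not m:return print("none")
    m=m[0]["pixels"];v,u=np.nonzero(m);o=u.std()
    # midline: centre per row, robust fit
    rows=[r for r in np.unique(v) if (v==r).sum()>=2];c=[u[v==r].mean() for r in rows]
    print(len(u),list(zip(map(int,rows),np.round(c,1).tolist())))
    line=cv2.fitLine(np.array(list(zip(c,rows)),np.float32),cv2.DIST_HUBER,0,.01,.01).ravel();d=line[:2]*-np.sign(line[1]);a=np.degrees(np.arctan2(*d))
    f=lambda t:np.degrees(np.arctan2(*(proj("side",T+.05*(-np.sin(t)*ex+[0,0,np.cos(t)]))[0]-proj("side",T)[0])))%360-a%360
    from scipy.optimize import brentq
    print("img",a,"tilt deg",np.degrees(brentq(f,-.3,.7)))
E
python3 -c "
from tilt import *
tilt(np.array([.4863,.248,.1361]))"
```

```text
25 [(160, 265.5), (161, 265.5), (162, 265.5), (163, 265.0), (164, 265.0)]
img 171.40714 tilt deg -7.6420145419858265
```

Run:
```python
s=open("tilt.py").read()
a=s.index('    m=regions');b=s.index('    # midline')
s=s[:a].replace('    grab_frame("side");','    im=grab_frame("side").astype(int);')+'''    t=proj("side",T)[0];g=proj("side",np.array(state()["tool_pos"])-[0,0,.022])[0]
    w=np.clip(im[:,:,0]-im[:,:,2]-20,0,60);rows=[];c=[]
    for r in range(int(g[1])-1,int(t[1])+1):
        x0=int(np.interp(r,[g[1],t[1]],[g[0],t[0]]))-7;k=w[r,x0:x0+15]
        if k.sum()>60:rows.append(r);c.append((k*(np.arange(15)+x0)).sum()/k.sum())
    print(list(zip(rows,np.round(c,1).tolist())))
'''+s[s.index('    line='):]
open("tilt.py","w").write(s)
from tilt import *
tilt(np.array([.4863,.248,.1361]))
```

```text
[(122, 256.9), (123, 256.6), (124, 256.8), (125, 257.2), (126, 257.4), (127, 257.6), (128, 257.9), (129, 258.3), (130, 258.4), (131, 258.4), (132, 258.6), (133, 258.8), (134, 259.2), (135, 259.3), (136, 259.3)]
img -168.31905 tilt deg 11.223067677413136
```

The tilt is about 11°, so 7° more is needed. I'll lever the probe against the stand's far-end side face, clear of the driver.

Request:
apply_moves --targets '[{"translation": [0,0,-0.3],"twist": 0.72,"hand": 0},{"translation": [0,0,-0.3],"twist": 0.72,"hand": 0},{"translation": [0,0,0],"twist": 0.72,"hand": 0},{"translation": [0.12,0.3,0],"twist": 0,"hand": 0},{"translation": [0.18,0.43,0],"twist": 0,"hand": 0},{"translation": [0.18,0.43,0],"twist": 0,"hand": 0},{"translation": [0.18,0.43,0],"twist": 0,"hand": 0},{"translation": [0.18,0.43,0],"twist": 0,"hand": 0}]'

```text
time: 13.85
tool_pos: [0.477, 0.0301, 0.2749]
tool_rot: [-0.0, 0.984, -0.178, 0.001]
contact_force: [1.0, -0.2, -0.3]
gripper_width: 0.094
grasp_force: 61.0
```

Request:
apply_moves --targets '[{"translation": [0.18,0.43,0],"twist": 0,"hand": 0},{"translation": [0.18,0.43,0],"twist": 0,"hand": 0},{"translation": [0.18,0.43,0],"twist": 0,"hand": 0},{"translation": [0.18,0.43,0],"twist": 0,"hand": 0},{"translation": [0,0,0],"twist": 0,"hand": 0}]'

```text
time: 14.35
tool_pos: [0.4838, -0.1592, 0.2746]
tool_rot: [0.001, 0.983, -0.182, 0.0]
contact_force: [-0.0, -0.0, -0.4]
gripper_width: 0.094
grasp_force: 61.0
```

Run:
```python
from h import *
s=state();w,x,y,z=s["tool_rot"];print(s["tool_pos"],2*np.degrees(np.arctan2(y,x)))
steps([[.4826,-.1648,.24],[.4826,-.1648,.105]])
```

```text
[ 0.48375225 -0.15922296  0.27462697] -20.953559853049263
[ 0.4826 -0.1648  0.24  ] -> [0.009 0.056 0.346]
[ 0.4826 -0.1648  0.105 ] -> [-1.00e-03 -2.00e-03  1.35e+00]
```

Request:
apply_moves --targets '[{"translation": [0.05,0.06,0.3],"twist": 0,"hand": 0},{"translation": [0,0,0.4],"twist": 0,"hand": 0},{"translation": [0,0,0.4],"twist": 0,"hand": 0},{"translation": [0,0,0.4],"twist": 0,"hand": 0},{"translation": [0,0,0.19],"twist": 0,"hand": 0},{"translation": [0,0,0],"twist": 0,"hand": 0}]'

```text
time: 14.95
tool_pos: [0.4842, -0.1601, 0.1016]
tool_rot: [-0.001, 0.984, -0.178, -0.004]
contact_force: [0.4, -0.7, -0.5]
gripper_width: 0.093
grasp_force: 60.9
```

Request:
apply_moves --targets '[{"translation": [-0.04,0,0],"twist": 0,"hand": 0},{"translation": [-0.04,0,0],"twist": 0,"hand": 0}]'

```text
time: 15.15
tool_pos: [0.4803, -0.1594, 0.1076]
tool_rot: [0.0, 0.984, -0.178, 0.002]
contact_force: [1.2, 0.6, 0.4]
gripper_width: 0.092
grasp_force: 61.0
```

Request:
apply_moves --targets '[{"translation": [-0.03,0,0],"twist": 0,"hand": 0}]'

```text
time: 15.25
tool_pos: [0.4772, -0.1584, 0.1074]
tool_rot: [0.0, 0.984, -0.179, 0.002]
contact_force: [-0.2, 0.5, -0.1]
gripper_width: 0.091
grasp_force: 61.0
```

Request:
apply_moves --targets '[{"translation": [-0.03,0,0],"twist": 0,"hand": 0}]'

```text
time: 15.35
tool_pos: [0.4741, -0.1573, 0.1068]
tool_rot: [0.0, 0.984, -0.179, 0.001]
contact_force: [-0.2, -0.4, -0.6]
gripper_width: 0.093
grasp_force: 61.0
```

Request:
apply_moves --targets '[{"translation": [-0.03,0,0],"twist": 0,"hand": 0}]'

```text
time: 15.45
tool_pos: [0.4725, -0.1567, 0.1068]
tool_rot: [0.001, 0.984, -0.179, 0.003]
contact_force: [8.6, -2.1, -2.3]
gripper_width: 0.092
grasp_force: 60.9
```

Request:
apply_moves --targets '[{"translation": [-0.03,0,0],"twist": 0,"hand": 0},{"translation": [-0.03,0,0],"twist": 0,"hand": 0}]'

```text
time: 15.65
tool_pos: [0.4691, -0.1557, 0.1082]
tool_rot: [0.001, 0.984, -0.179, 0.007]
contact_force: [12.3, -4.6, -3.9]
gripper_width: 0.098
grasp_force: 61.0
```

Request:
apply_moves --targets '[{"translation": [-0.03,0,0],"twist": 0,"hand": 0},{"translation": [0,0,0],"twist": 0,"hand": 0}]'

```text
time: 15.85
tool_pos: [0.4658, -0.1546, 0.1087]
tool_rot: [0.001, 0.984, -0.179, 0.006]
contact_force: [5.8, -3.2, 3.7]
gripper_width: 0.095
grasp_force: 61.2
```

Request:
apply_moves --targets '[{"translation": [0.01,0,0],"twist": 0,"hand": 0}]'

```text
time: 15.95
tool_pos: [0.4662, -0.1547, 0.1085]
tool_rot: [0.001, 0.984, -0.179, 0.005]
contact_force: [4.7, -2.2, 4.0]
gripper_width: 0.097
grasp_force: 61.1
```

Request:
apply_moves --targets '[{"translation": [0.01,0,0],"twist": 0,"hand": 0}]'

```text
time: 16.05
tool_pos: [0.4665, -0.1548, 0.1079]
tool_rot: [0.001, 0.984, -0.179, 0.003]
contact_force: [1.7, -1.9, 6.9]
gripper_width: 0.094
grasp_force: 61.4
```

Request:
apply_moves --targets '[{"translation": [0.05,0,0],"twist": 0,"hand": 0},{"translation": [0.15,0,0],"twist": 0,"hand": 0},{"translation": [0,0,-0.4],"twist": 0,"hand": 0},{"translation": [0,0,-0.4],"twist": 0,"hand": 0},{"translation": [0,0,-0.4],"twist": 0,"hand": 0},{"translation": [0,0,-0.4],"twist": -0.72,"hand": 0},{"translation": [0,0,0],"twist": -0.72,"hand": 0},{"translation": [0,0,0],"twist": -0.72,"hand": 0}]'

```text
time: 16.85
tool_pos: [0.4826, -0.1604, 0.2664]
tool_rot: [0.0, 0.998, -0.07, -0.0]
contact_force: [-0.3, 0.4, -0.8]
gripper_width: 0.093
grasp_force: 61.4
```

Run:
```python
from h import *
s=state();w,x,y,z=s["tool_rot"];print(s["tool_pos"],2*np.degrees(np.arctan2(y,x)),s["contact_force"])
steps([[.4677,.2494,.2109]])
```

```text
[ 0.48255289 -0.16042426  0.26641504] -8.033856327625438 [-0.29115115  0.38360322 -0.77854969]
[0.4677 0.2494 0.2109] -> [-0.72  -4.037  0.555]
```

Request:
apply_moves --targets '[{"translation": [-0.06,-0.35,0],"twist": 0,"hand": 0},{"translation": [-0.08,-0.46,0],"twist": 0,"hand": 0},{"translation": [-0.08,-0.46,0],"twist": 0,"hand": 0},{"translation": [-0.08,-0.46,0],"twist": 0,"hand": 0},{"translation": [-0.08,-0.46,0],"twist": 0,"hand": 0},{"translation": [-0.08,-0.46,0],"twist": 0,"hand": 0},{"translation": [-0.08,-0.46,0],"twist": 0,"hand": 0},{"translation": [-0.08,-0.46,0],"twist": 0,"hand": 0}]'

```text
time: 17.65
tool_pos: [0.4707, 0.2032, 0.2641]
tool_rot: [0.001, 0.997, -0.071, -0.002]
contact_force: [0.4, -0.5, -0.6]
gripper_width: 0.094
grasp_force: 61.4
```

Request:
apply_moves --targets '[{"translation": [-0.08,-0.46,0.2],"twist": 0,"hand": 0},{"translation": [0,0,0.3],"twist": 0,"hand": 0},{"translation": [0,0,0],"twist": 0,"hand": 0},{"translation": [0,0,0],"twist": 0,"hand": 0}]'

```text
time: 18.05
tool_pos: [0.47, 0.2469, 0.2144]
tool_rot: [0.001, 0.997, -0.072, -0.002]
contact_force: [-0.1, 0.4, -0.4]
gripper_width: 0.097
grasp_force: 61.4
```

Run:
```python
from tilt import *
s=state();w,x,y,z=s["tool_rot"];p=np.array(s["tool_pos"]);print(p,2*np.degrees(np.arctan2(y,x)))
tilt(p+[.023,-.003,-.073])
r=lambda i,w,h:cv2.resize(i,(w,h),interpolation=cv2.INTER_CUBIC)
a=grab_frame("scene")[:,:,::-1][200:300,125:225];b=grab_frame("side")[:,:,::-1][90:190,220:320]
o=np.zeros((400,800,3),np.uint8);o[:,:400]=r(a,400,400);o[:,400:]=r(b,400,400);cv2.imwrite("pics/p3.png",o)
```

```text
[0.47003328 0.24693219 0.21440197] -8.21600503391616
[(123, 257.0), (124, 257.0), (125, 257.5), (126, 257.8), (127, 257.8), (128, 257.9), (129, 258.4), (130, 258.6), (131, 258.7), (132, 258.8), (133, 259.1), (134, 259.4), (135, 259.6), (136, 259.7), (137, 259.8)]
img -168.00032 tilt deg 11.754573987332556
```

View pics/p3.png

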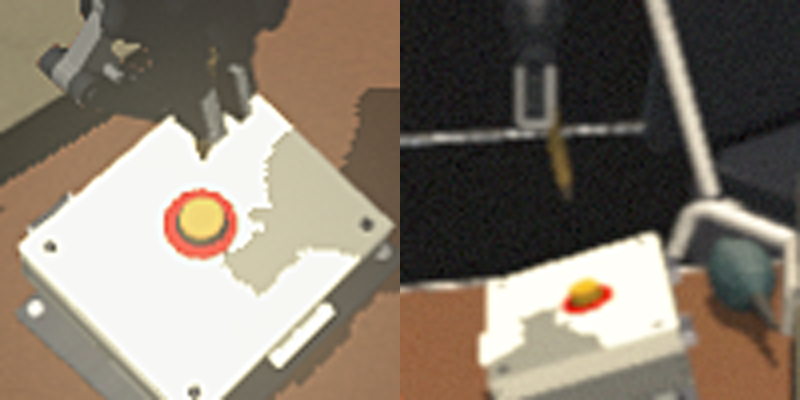

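Run:
```python
from h import *
q=np.load("case.npy");ex=np.array([np.cos(q[2]),np.sin(q[2]),0]);ey=np.array([-ex[1],ex[0],0])
for n,sc,sd,tcp in((1,(177.25,244),(259.75,141.75),[.4677,.2494,.2109]),(2,(175.75,240),(262,139.25),[.47,.2469,.2144])):
    T,e=line3([("scene",sc),("side",sd)]);v=T-tcp;print(n,T.round(4),round(e,2),"tip-tcp",(v@ex).round(4),(v@ey).round(4),v[2].round(4))
    for h in(0,.003,.022):print("  side px of tcp-h",proj("side",np.array(tcp)-[0,0,h])[0].round(1))
```

```text
1 [0.4863 0.248  0.1361] 0.54 tip-tcp 0.0186 0.0013 -0.0748
  side px of tcp-h [251.7 113.4]
  side px of tcp-h [251.7 114.6]
  side px of tcp-h [251.7 122.2]
2 [0.4909 0.2456 0.1431] 0.8 tip-tcp 0.0209 0.0018 -0.0713
  side px of tcp-h [252.8 112.3]
  side px of tcp-h [252.8 113.5]
  side px of tcp-h [252.8 121.1]
```

The tilt is still about 12°: the probe pivoted little and partly slid or sprang back. I'll measure more closely with the wrist camera, numerically.

```bash
cat > wr.py <<'E'
from h import *
def wr(show=True):
    s=state();p=np.array(s["tool_pos"]);w,x,y,z=s["tool_rot"];M=R.from_quat([x,y,z,w]).as_matrix()
    k=get_calibration("wrist");im=grab_frame("wrist").astype(int)
    for n,o in(("fingertip axis",(0,0,.022)),("exit11",(.011,0,.022)),("tip12",(.02,0,.0725)),("tip18",(.03,0,.0725))):print(n,proj("",p+M@np.array(o),k)[0].round(1))
    if show:
        for r in range(150,300,3):
            print(r,"".join("#" if a[0]-a[2]>90 and a[0]-a[1]>80 else "b" if a[0]-a[2]>25 else "w" if a.sum()>450 else "." if a.sum()<180 else "-" for a in im[r,200:310:2]))
    return im,k,p,M
E
python3 -c "
from wr import *
wr()"
```

```text
fingertip axis [252.8 239. ]
exit11 [252.8 220.3]
tip12 [253.  181.9]
tip18 [253.  167.9]
150 wwwwwwwwwwwwwwwwb###bbbbbbbbbbbbb###bwwwwwwwwwwww------
153 wwwwwwwwwwwwwwwwb###bbbbbbbbbbbbb##bwwwwwwwwwwww-------
156 wwwwwwwwwwwwwwwwwb###bbbbbbbbbbb###bwwwwwwwww----------
159 wwwwwwwwwwwwwwwwwwb##bbbbbbbbbbb##bwwwwwwwww-----------
162 wwwwwwwwwwwwwwwwwwwbb##bbbbbbb##bwwww----www-----------
165 wwwwwwwwwwwwwwwwwwwwwbbb#####bbwwwwwww-----------------
168 wwwwwwwwwwwwwwwwwwwwwwww---wwww-ww-wwwww---------------
171 wwwwwwwwwwwwwwwwwwwwwww--------------------------------
174 wwwwwwwwwwwwwwwwwwwwwwww-------------------------------
177 wwwwwwwwwwwwwwwwwwwwwwww-------------------------------
180 wwwwwwwwwwwwwwwwwwwwwwww---.---------------------------
183 wwwwwwwwwwwwwwwwwwwwwwwwwbbbb--------------------------
186 wwwwwwwwwwwwwwwwwwwwwwww-bbbbb-------------------------
189 wwwwwwwwwwwwwwwwwwwwwwwwwbbbbb--ww--wwwwww-------------
192 wwwwwwwwwwwwwwwwwwwwwwwwbbbbbbbwwwwwwwwwwww------------
195 wwwwwwwwwwwwwwwwwwwwwwwwbbbbbb-wwwwwwwwwwwwww----------
198 wwwwwwwwwwwwwwwwwwwwwwww-bbbbb-wwwwwwwwwwwwwww
[... 1289 characters left out ...]
.........bbbbbb.....................----
267 b......................bbbbbbbbb.......................
270 ......................bbbbbbbbbbb......................
273 ......................bbbbbbbbbbb......................
276 .....................bbbbbbbbbbbbb.....................
279 .....................bbbbbbbbbbbbb.....................
282 .....................bbbbbbbbbbbbbb....................
285 ....................bbbbbbbbbbbbbbb....................
288 .....................bbbbbbbbbbbbbb....................
291 .....................bbbbbbbbbbbbb.....................
294 .......................bbbbbbbbb.......................
297 .......................................................
```

```bash
cat >> wr.py <<'E'
def fit(tiprow,capbot,capw,capwrow,p,M,k):
    def pr(o):return proj("",p+M@np.array(o),k)[0]
    def model(v):
        xt,zt,t=v;a=np.array([-np.sin(t),0,-np.cos(t)]);e=np.array([np.cos(t),0,-np.sin(t)]) # axis tip->cap (tool frame,z down), perp to +x
        T=np.array([xt,0,zt]);C=T+.1*a;return T,C,a,e
    def f(v):
        T,C,a,e=model(v)
        w=pr(C+[0,.006,0])-pr(C-[0,.006,0])
        return [pr(T+.0028*e)[1]-tiprow,pr(C-.006*e)[1]-capbot,(abs(w[0])-capw)]
    r=least_squares(f,[.02,.072,.2],x_scale=.01);T,C,a,e=model(r.x)
    print("tip x,z",r.x[:2].round(4),"tilt",np.degrees(r.x[2]).round(2),"cap",C.round(4),"res",np.round(r.fun,2),"grip x",(T+.0725*a).round(4),"cap centre row",pr(C)[1].round(1))
E
python3 - <<'E'
from wr import *
im,k,p,M=wr(False);print(np.array(k["camera_matrix"])[0,0],k["D"])
c=np.linalg.inv(M)@(np.array(k["pose"])[:3,3]-p);print("cam in tool",c.round(4))
for cw in(27,28.5,30):fit(167.5,295.5,cw,0,p,M,k)
for tr in(170,): fit(tr,295.5,28.5,0,p,M,k)
for r in range(160,184,2):print(r,im[r,236:272:2].sum(1).tolist())
E
```

```text
fingertip axis [252.8 239. ]
exit11 [252.7 220.3]
tip12 [253.  181.9]
tip18 [253.  167.9]
282.138305108197 [-0.01500493  0.          0.          0.          0.        ]
cam in tool [ 0.0676  0.0007 -0.1208]
tip x,z [0.0259 0.0826] tilt 19.53 cap [-0.0075  0.     -0.0116] res [ 0.  0. -0.] grip x [0.0016 0.     0.0143] cap centre row 287.4
tip x,z [0.0267 0.0781] tilt 17.41 cap [-0.0032  0.     -0.0173] res [-0. -0. -0.] grip x [0.005 0.    0.009] cap centre row 286.5
tip x,z [0.0275 0.074 ] tilt 15.55 cap [ 0.0007  0.     -0.0224] res [-0.  0.  0.] grip x [0.008  0.     0.0041] cap centre row 285.6
tip x,z [0.0247 0.0788] tilt 16.17 cap [-0.0031  0.     -0.0172] res [-0.  0.  0.] grip x [0.0045 0.     0.0092] cap centre row 286.2
160 [591, 422, 281, 341, 406, 428, 428, 423, 422, 424, 426, 420, 385, 288, 266, 443, 605, 637]
162 [640, 596, 420, 275, 324, 384, 411, 420, 416, 414, 402, 357, 261, 303, 435, 607, 643, 636]
164 [643, 640, 591, 492, 427, 332, 328, 341, 353, 323, 317, 331, 417, 554, 621, 640, 640, 640]
166 [641, 638, 640, 640, 620, 571, 475, 360, 357, 413, 508, 589, 620, 627, 616, 631, 607, 617]
168 [640, 641, 639, 640, 607, 514, 478, 422, 423, 497, 527, 508, 508, 487, 515, 559, 433, 459]
170 [641, 641, 640, 641, 595, 425, 410, 418, 419, 421, 420, 417, 415, 419, 421, 424, 419, 418]
172 [640, 637, 640, 639, 625, 487, 418, 425, 423, 419, 421, 427, 418, 418, 421, 421, 423, 418]
174 [643, 643, 640, 642, 632, 499, 415, 419, 423, 417, 421, 418, 422, 420, 418, 419, 424, 417]
176 [641, 641, 643, 640, 639, 577, 426, 419, 407, 393, 401, 421, 420, 418, 419, 420, 421, 421]
178 [642, 639, 640, 640, 629, 560, 427, 422, 333, 203, 275, 406, 423, 416, 418, 419, 418, 420]
180 [639, 639, 640, 639, 625, 491, 421, 406, 255, 152, 193, 374, 420, 419, 426, 421, 421, 419]
182 [640, 640, 640, 639, 640, 608, 513, 376, 230, 206, 197, 321, 416, 420, 419, 421, 415, 423]
```

Run:
```python
from wr import *
im,k,p,M=wr(False)
for cw in(27,28,29,30,31):fit(176.5,295.5,cw,0,p,M,k)
for r in range(266,300,2):
    a=im[r,230:286];print(r,"".join("b" if q[0]-q[2]>15 else "." for q in a))
```

```text
fingertip axis [252.8 239. ]
exit11 [252.7 220.3]
tip12 [253.  181.9]
tip18 [253.  167.9]
tip x,z [0.0185 0.0851] tilt 14.85 cap [-0.0071  0.     -0.0115] res [-0. -0.  0.] grip x [-0.0001  0.      0.0151] cap centre row 286.4
tip x,z [0.0192 0.0819] tilt 13.54 cap [-0.0042  0.     -0.0154] res [ 0. -0. -0.] grip x [0.0022 0.     0.0114] cap centre row 285.8
tip x,z [0.0199 0.0788] tilt 12.35 cap [-0.0015  0.     -0.0189] res [-0.  0. -0.] grip x [0.0044 0.     0.0079] cap centre row 285.2
tip x,z [0.0205 0.0758] tilt 11.24 cap [ 0.001   0.     -0.0223] res [0. 0. 0.] grip x [0.0064 0.     0.0047] cap centre row 284.7
tip x,z [0.0211 0.073 ] tilt 10.22 cap [ 0.0034  0.     -0.0254] res [-0. -0. -0.] grip x [0.0083 0.     0.0017] cap centre row 284.1
266 ...............bbbbbbbbbbbbbbbbbbbb.....................
268 ..............bbbbbbbbbbbbbbbbbbbbb.....................
270 .............bbbbbbbbbbbbbbbbbbbbbbb....................
272 .............bbbbbbbbbbbbbbbbbbbbbbbb...................
274 ............bbbbbbbbbbbbbbbbbbbbbbbbb...................
276 ...........bbbbbbbbbbbbbbbbbbbbbbbbbbb..................
278 ...........bbbbbbbbbbbbbbbbbbbbbbbbbbbb.................
280 ..........bbbbbbbbbbbbbbbbbbbbbbbbbbbbb.................
282 ..........bbbbbbbbbbbbbbbbbbbbbbbbbbbbbb................
284 ..........bbbbbbbbbbbbbbbbbbbbbbbbbbbbbb................
286 ..........bbbbbbbbbbbbbbbbbbbbbbbbbbbbbb................
288 ..........bbbbbbbbbbbbbbbbbbbbbbbbbbbbbb................
290 ...........bbbbbbbbbbbbbbbbbbbbbbbbbbbb.................
292 ............bbbbbbbbbbbbbbbbbbbbbbbbb...................
294 ..............bbbbbbbbbbbbbbbbbbbbb.....................
296 ....................bbbbbbbbb...........................
298 ........................................................
```

The wrist view numbers confirm it: tilt about 11.4°, tip 20.5 mm ahead and 76 mm below the TCP. The pivot lies near the cap. The hole gives better leverage, so I'll go back there and tilt the probe further.

Request:
apply_moves --targets '[{"translation": [0,0,-0.3],"twist": -0.97,"hand": 0},{"translation": [0,0,-0.3],"twist": -0.97,"hand": 0},{"translation": [0,0,0],"twist": -0.97,"hand": 0},{"translation": [0,0,0],"twist": -0.97,"hand": 0},{"translation": [0,0,0],"twist": -0.97,"hand": 0},{"translation": [0,0,0],"twist": -0.97,"hand": 0},{"translation": [0,0,0],"twist": -0.97,"hand": 0},{"translation": [0,0,0],"twist": -0.97,"hand": 0}]'

```text
time: 19.15
tool_pos: [0.4715, 0.2472, 0.2765]
tool_rot: [-0.0, 0.95, 0.313, 0.001]
contact_force: [0.9, 0.9, -0.2]
gripper_width: 0.094
grasp_force: 61.2
```

Request:
apply_moves --targets '[{"translation": [0,0,0],"twist": -0.97,"hand": 0},{"translation": [0,0,0],"twist": -0.97,"hand": 0},{"translation": [0,0,0],"twist": -0.97,"hand": 0},{"translation": [0,0,0],"twist": -0.97,"hand": 0},{"translation": [0,0,0],"twist": -0.97,"hand": 0},{"translation": [0,0,0],"twist": -0.9,"hand": 0},{"translation": [-0.3,0.1,0],"twist": 0,"hand": 0},{"translation": [-0.44,0.15,0],"twist": 0,"hand": 0}]'

```text
time: 19.95
tool_pos: [0.4683, 0.1696, 0.2764]
tool_rot: [0.0, 0.822, 0.569, 0.001]
contact_force: [-0.2, -0.9, 0.3]
gripper_width: 0.093
grasp_force: 61.1
```

Request:
apply_moves --targets '[{"translation": [-0.44,0.15,0],"twist": 0,"hand": 0},{"translation": [-0.44,0.15,0],"twist": 0,"hand": 0},{"translation": [-0.44,0.15,0],"twist": 0,"hand": 0},{"translation": [-0.44,0.15,0],"twist": 0,"hand": 0},{"translation": [-0.44,0.15,0],"twist": 0,"hand": 0},{"translation": [-0.44,0.15,0],"twist": 0,"hand": 0},{"translation": [-0.44,0.15,0],"twist": 0,"hand": 0},{"translation": [0,0,0],"twist": 0,"hand": 0}]'

```text
time: 20.75
tool_pos: [0.4564, -0.1605, 0.2765]
tool_rot: [0.001, 0.825, 0.565, -0.0]
contact_force: [0.1, 0.6, -0.0]
gripper_width: 0.094
grasp_force: 61.1
```

Run:
```python
from h import *
s=state();w,x,y,z=s["tool_rot"];print(s["time"],s["tool_pos"],2*np.degrees(np.arctan2(y,x)))
steps([[.4595,-.1582,.14],[.4595,-.1582,.11]])
```

```text
20.75 [ 0.45635215 -0.16054877  0.27645003] 68.75823819517127
[ 0.4595 -0.1582  0.14  ] -> [0.036 0.019 1.364]
[ 0.4595 -0.1582  0.11  ] -> [ 0.001 -0.     0.3  ]
```

Request:
apply_moves --targets '[{"translation": [0.036,0.02,0.3],"twist": 0,"hand": 0},{"translation": [0,0,0.4],"twist": 0,"hand": 0},{"translation": [0,0,0.4],"twist": 0,"hand": 0},{"translation": [0,0,0.25],"twist": 0,"hand": 0},{"translation": [0,0,0],"twist": 0,"hand": 0}]'

```text
time: 21.25
tool_pos: [0.4575, -0.1513, 0.1366]
tool_rot: [-0.004, 0.823, 0.568, -0.002]
contact_force: [-0.1, -0.2, -1.1]
gripper_width: 0.094
grasp_force: 61.1
```

Run:
```python
from wr import *
for i in range(3):
    s=state();w,x,y,z=s["tool_rot"];p=np.array(s["tool_pos"]);M=R.from_quat([x,y,z,w]).as_matrix();print(p.round(4),"tip",(p+M@[.0205,0,.0758]).round(4));k=get_calibration("wrist");im=grab_frame("wrist").astype(int)
print("tip px",proj("",p+M@[.0205,0,.0758],k)[0],"hole px",proj("",[.4667,-.139,.044],k)[0])
for r in range(120,230,3):print(r,"".join("." if a.sum()<120 else "-" if a.sum()<200 else "o" if a[0]-a[2]>90 else "b" if a[0]-a[2]>40 else "w" for a in im[r,196:316:2]))
```

```text
[ 0.4575 -0.1513  0.1366] tip [ 0.4643 -0.1318  0.0608]
[ 0.4592 -0.1522  0.1394] tip [ 0.4662 -0.1329  0.0636]
[ 0.4605 -0.1529  0.1415] tip [ 0.4678 -0.1337  0.0657]
tip px [253.23612888 178.25433901] hole px [254.35942585 178.6022666 ]
120 bbbbbbbbbbooooooooooooooooooobbbbbbbbboooooooooobbbbbbbbbbbb
123 bbbbbbbbbboooooooooooooooooobbbbbbbbbboooooooooobbbbbbbbbbbb
126 bbbbbbbbbboooooooooooooooooobbbbbbbbbboooooooooobbbbbbbbbbbb
129 bbbbbbbbbbbooooooooooooooooobbbbbbbbbboooooooooobbbbbbbbbbbb
132 bbbbbbbbbbbooooooooooooooooobbbbbbbbbooooooooooobbbbbbbbbbbb
135 bbbbbbbbbbbooooooooooooooooooobbbbbboooooooooooobbbbbbbbbbbb
138 bbbbbbbbbbbooooooooooooooooooooooooooooooooooooobbbbbbbbbbbb
141 bbbbbbbbbbbooooooooooooooooooooooooooooooooooooobbbbbbbbbbbb
144 bbbbbbbbbbbooooooooooooooooooooooooooooooooooooobbbbbbbbbbbb
147 bbbbbbbbbbbooooooooooooooooooooooooooooooooooooobbbbbbbbbbbb
150 bbbbbbbbbbbooooooooooooooooooooooooooooooooooooobbbbbbbbbbbb
153 bbbbbbbbbbbooooooooooooooooooooooooooooooooooooobbbbbbbbbbbb
156 bbbbbbbbbbboooooooooooooooooooooooooooooooooooobbbbbbbbbbbbb
159 bbbbbbbbbbbo
[... 843 characters left out ...]
bboooooooooooooobbbbbbbbboooooooooooobbbbbbbbbbbbb
201 bbbbbbbbbbbboooooooooooooobbbbbbbbboooooooooooobbbbbbbbbbbbb
204 bbbbbbbbbbbboooooooooooooobbbbbbbbboooooooooooobbbbbbbbbbbbb
207 bbbbbbbbbbbboooooooooooooobbbbbbbbboooooooooooobbbbbbbbbbbbb
210 bwbbbbbbbbbbbbbbbbbbbbbbbbbbbbbbwbw-wbbbbbbbbbbbbbbbbbbbbbbb
213 bbbbbbbwwwwbbbbwbbwbbwwbbbbbbbbbwbwwbbbbbbbbwbbbwbbbbwbbbbbb
216 bbb-bbbwbb-bwbbbbwwbwwwbbbbbbbbbbbbbbb-bwbbwbbwbbbbbbbbbbb-b
219 wwbbb-bwbbwbbwbbbbbbbbwbbbbbbbbbbbwbb-bwwbbbbbb-wbbbwbbbbwbb
222 wwbbbbbbbbbwbbbbwbwwwwwwwwbbbbbbbw-wwwwwwbbbbw-bbwbbwbbwbbbb
225 wbbbwbwbbbwbbbbb-bwwwwwww-bbbbbbbw-wwwwwwbwwbbbwwbbwwwwbbbbb
228 bwbbbbbbbbwwbwbbwwwwwwwww-bbbbbbbw-wwwwwwbbbwwbbbw-bbwwbbbbw
```

Request:
apply_moves --targets '[{"translation": [0,0,0],"twist": 0,"hand": 0},{"translation": [0,0,0],"twist": 0,"hand": 0}]'

```text
time: 21.6
tool_pos: [0.4614, -0.1535, 0.1428]
tool_rot: [0.002, 0.823, 0.568, 0.001]
contact_force: [0.2, -0.2, -0.1]
gripper_width: 0.099
grasp_force: 61.1
```

Run:
```python
from h import *
steps([[.4591,-.1594,.14],[.4591,-.1594,.11]])
```

```text
[ 0.4591 -0.1594  0.14  ] -> [-0.063 -0.     0.028]
[ 0.4591 -0.1594  0.11  ] -> [ 0.    -0.001  0.3  ]
```

Request:
apply_moves --targets '[{"translation": [-0.062,0,0],"twist": 0,"hand": 0},{"translation": [0,0,0.1],"twist": 0,"hand": 0},{"translation": [0,0,0.1],"twist": 0,"hand": 0},{"translation": [0,0,0],"twist": 0,"hand": 0},{"translation": [0,0,0],"twist": 0,"hand": 0}]'

```text
time: 22.1
tool_pos: [0.4574, -0.1585, 0.1196]
tool_rot: [-0.001, 0.823, 0.568, -0.0]
contact_force: [-0.0, 0.7, -0.8]
gripper_width: 0.093
grasp_force: 61.1
```

Request:
apply_moves --targets '[{"translation": [-0.01,0,0.05],"twist": 0,"hand": 0},{"translation": [-0.01,0,0.05],"twist": 0,"hand": 0}]'

```text
time: 22.3
tool_pos: [0.4578, -0.1603, 0.1108]
tool_rot: [-0.0, 0.823, 0.568, 0.001]
contact_force: [0.2, 3.8, 3.0]
gripper_width: 0.1
grasp_force: 61.2
```

Request:
apply_moves --targets '[{"translation": [-0.03,0,0.01],"twist": 0,"hand": 0},{"translation": [-0.03,0,0.01],"twist": 0,"hand": 0},{"translation": [-0.03,0,0],"twist": 0,"hand": 0}]'

```text
time: 22.6
tool_pos: [0.4545, -0.1674, 0.1082]
tool_rot: [-0.002, 0.823, 0.568, 0.002]
contact_force: [3.1, 7.3, -0.3]
gripper_width: 0.092
grasp_force: 59.7
```

Request:
apply_moves --targets '[{"translation": [-0.03,0,0],"twist": 0,"hand": 0},{"translation": [-0.02,0,0],"twist": 0,"hand": 0},{"translation": [0,0,0],"twist": 0,"hand": 0}]'

```text
time: 22.9
tool_pos: [0.4525, -0.1721, 0.1081]
tool_rot: [-0.002, 0.823, 0.568, 0.002]
contact_force: [2.0, 6.6, 0.4]
gripper_width: 0.094
grasp_force: 58.5
```

Run:
```python
from wr import *
im,k,p,M=wr(False);print(p)
for r in range(166,310,3):print(r,"".join("." if a.sum()<100 else "o" if a[0]-a[2]>90 else "b" if a[0]-a[2]>15 else "w" for a in im[r,206:306:2]))
```

```text
fingertip axis [252.8 236.7]
exit11 [252.8 218. ]
tip12 [253.2 180. ]
tip18 [253.2 166. ]
[ 0.4524735  -0.17211073  0.10811376]
166 bbbooooooooooooooooooobbbbbooooooooooooooooooobbbb
169 bbbooooooooooooooooooobbbbbooooooooooooooooooobbbb
172 bbbbooooooooooooooooobbbbbbboooooooooooooooooobbbb
175 bbbbooooooooooooooooobbbbbbboooooooooooooooooobbbb
178 bbbbooooooooooooooooobbbbbbbbooooooooooooooooobbbb
181 bbbbooooooooooooooooobbbbbbbbooooooooooooooooobbbb
184 bbbbooooooooooooooooobbbbbbboooooooooooooooooobbbb
187 bbbbooooooooooooooooobbbbbbbboooooooooooooooobbbbb
190 bbbbooooooooooooooooobbbbbbbboooooooooooooooobbbbb
193 bbbbooooooooooooooooobbbbbbbboooooooooooooooobbbbb
196 bbbbbbbbbbbbbbbbbbbbbbbbbbbbbbbbbbbbbbbbbbbbbbbbbb
199 bbbbbbbbbbbbbbbbbbbbbbbbbbbbbbbbbbbbbbbbbbbbbbbbbb
202 bbbbbbbbbbbbbbbbbbbbbbbbbbbbbbbbbbbbbbbbbbbbbbbbbb
205 bbbbbbbbbbbbbbbbbbbbbbbbbbbbbbbbbbbbbbbbbbbbbbbbbb
208 bbbbbbbbbbbbbbbbbbbbbbbbbbbbbbbbbbbbbbbbbbbbbbbbbb
211 bbbbbbbbbbbbbbbbbbbbbbbbbbbbbbbbbbbbbbbbbbbbbbbbbb
214 bbbbbbbbbbbbbbbbbbbbbbbbbbbbbbbbbbbbbbbbbbbbbbbbbb
217 bbbbbbbbbbbbbbbbbbbbbbbbbbbbbbbbb
[... 967 characters left out ...]
w.wwww.wwbbbbbbbbbbbbw..www.wwww..wwwwww
274 .wwwwwwww.wwwwww.wwbbbbbbbbbbbww.wwwwwwwwwwwwww.ww
277 wwwwwwwwwwww.ww.wwbbbbbbbbbbbbbwww.wwwww.ww.www.ww
280 .......w..www.w.wbbbbbbbbbbbbbbbww..ww..w.ww...ww.
283 wwwwwwwww.wwww..wbbbbbbbbbbbbbbbw..w.wwww.wwwww.ww
286 ww.wwwwwwww.w..wwbbbbbbbbbbbbbbbw..www.www.wwwwwww
289 wwwww.wwwwwwww.wwbbbbbbbbbbbbbbbww..wwwwwwwwwwwwww
292 wwwwwwwwwwwwwwwwwwbbbbbbbbbbbbbbwww..wwwwwwwww.www
295 wwwwwwwwww.ww.wwwwwbbbbbbbbbbbwwwwwww.wwwwwwwwwwww
298 wwwwwwww.wwww..wwwbbbbbbbbbbbbbwww...wwwwwwwwwwwww
301 .wwwwwwwwwwww.wwwwbbbbbbbbbbbbbwwww.wwwww.wwww.ww.
304 wwwwwwwwwwww...wwbbbbbbbbbbwww.wwwwww.wwwwwwwww.ww
307 wwwwwww.w.ww..wwwbbbbbwwww.wwwwwwww..wwwww.wwwwwww
```

Request:
apply_moves --targets '[{"translation": [0.01,0,0],"twist": 0,"hand": 0}]'

```text
time: 23.05
tool_pos: [0.4527, -0.1716, 0.1083]
tool_rot: [-0.001, 0.823, 0.568, 0.001]
contact_force: [1.1, 3.7, 0.8]
gripper_width: 0.093
grasp_force: 58.6
```

Request:
apply_moves --targets '[{"translation": [0.01,0,0],"twist": 0,"hand": 0}]'

```text
time: 23.15
tool_pos: [0.4529, -0.1712, 0.1084]
tool_rot: [-0.001, 0.823, 0.568, 0.0]
contact_force: [-0.4, 3.1, 0.6]
gripper_width: 0.091
grasp_force: 58.6
```

Request:
apply_moves --targets '[{"translation": [0.01,0,0],"twist": 0,"hand": 0}]'

```text
time: 23.25
tool_pos: [0.4532, -0.1708, 0.1085]
tool_rot: [-0.0, 0.823, 0.568, -0.0]
contact_force: [-1.1, 2.2, 0.9]
gripper_width: 0.092
grasp_force: 58.6
```

Request:
apply_moves --targets '[{"translation": [-0.02,0,-0.08],"twist": 0,"hand": 0},{"translation": [-0.05,0,-0.16],"twist": 0,"hand": 0},{"translation": [0,0,-0.4],"twist": 0,"hand": 0},{"translation": [0,0,-0.4],"twist": 0,"hand": 0},{"translation": [0,0,-0.4],"twist": 0,"hand": 0},{"translation": [0,0,-0.2],"twist": 0,"hand": 0},{"translation": [0.3,-0.1,0],"twist": 0,"hand": 0},{"translation": [0.44,-0.15,0],"twist": 0,"hand": 0}]'

```text
time: 24.05
tool_pos: [0.4543, -0.1011, 0.2748]
tool_rot: [0.002, 0.824, 0.566, 0.0]
contact_force: [0.5, 0.2, -0.4]
gripper_width: 0.095
grasp_force: 58.5
```

Request:
apply_moves --targets '[{"translation": [0.44,-0.15,0],"twist": 0,"hand": 0},{"translation": [0.44,-0.15,0],"twist": 0,"hand": 0},{"translation": [0.44,-0.15,0],"twist": 0,"hand": 0},{"translation": [0.44,-0.15,0],"twist": 0,"hand": 0},{"translation": [0.44,-0.15,0],"twist": 0,"hand": 0},{"translation": [0.44,-0.15,0],"twist": 0,"hand": 0},{"translation": [0.44,-0.15,0],"twist": 0,"hand": 0},{"translation": [0,0,0],"twist": 0.9,"hand": 0}]'

```text
time: 24.85
tool_pos: [0.4649, 0.2295, 0.2733]
tool_rot: [0.0, 0.847, 0.532, 0.001]
contact_force: [-0.1, -1.7, -0.3]
gripper_width: 0.097
grasp_force: 58.5
```

Request:
apply_moves --targets '[{"translation": [0,0,0],"twist": 0.97,"hand": 0},{"translation": [0,0,0],"twist": 0.97,"hand": 0},{"translation": [0,0,0],"twist": 0.97,"hand": 0},{"translation": [0,0,0],"twist": 0.97,"hand": 0},{"translation": [0,0,0],"twist": 0.97,"hand": 0},{"translation": [0,0,0],"twist": 0.97,"hand": 0},{"translation": [0,0,0],"twist": 0.97,"hand": 0},{"translation": [0,0,0],"twist": 0.97,"hand": 0}]'

```text
time: 25.65
tool_pos: [0.4656, 0.225, 0.2733]
tool_rot: [0.001, 0.986, 0.168, 0.001]
contact_force: [-0.3, 1.4, -0.9]
gripper_width: 0.089
grasp_force: 58.6
```

Request:
apply_moves --targets '[{"translation": [0,0,0],"twist": 0.97,"hand": 0},{"translation": [0,0,0],"twist": 0.97,"hand": 0},{"translation": [0,0,0],"twist": 0.97,"hand": 0},{"translation": [0,0,0],"twist": 0.97,"hand": 0},{"translation": [0,0,0],"twist": 0.97,"hand": 0},{"translation": [0,0,0],"twist": 0,"hand": 0},{"translation": [0,0,0],"twist": 0,"hand": 0}]'

```text
time: 26.35
tool_pos: [0.4654, 0.2253, 0.2731]
tool_rot: [0.0, 0.997, -0.071, 0.001]
contact_force: [-0.8, 0.0, 1.0]
gripper_width: 0.093
grasp_force: 58.6
```

Run:
```python
from h import *
s=state();w,x,y,z=s["tool_rot"];print(s["time"],s["tool_pos"],2*np.degrees(np.arctan2(y,x)))
steps([[.465,.2494,.216]])
```

```text
26.35 [0.46537346 0.22533184 0.27306524] -8.115136760300764
[0.465  0.2494 0.216 ] -> [-0.038 -0.238  0.571]
```

Request:
apply_moves --targets '[{"translation": [-0.04,-0.12,0.2],"twist": 0,"hand": 0},{"translation": [0,-0.12,0.3],"twist": 0,"hand": 0},{"translation": [0,0,0.07],"twist": 0,"hand": 0},{"translation": [0,0,0],"twist": 0,"hand": 0},{"translation": [0,0,0],"twist": 0,"hand": 0}]'

```text
time: 26.85
tool_pos: [0.465, 0.2498, 0.2168]
tool_rot: [-0.0, 0.997, -0.071, 0.001]
contact_force: [-0.5, 0.1, 1.2]
gripper_width: 0.091
grasp_force: 58.6
```

Run:
```python
from wr import *
from tilt import tilt
s=state();p=np.array(s["tool_pos"]);print(p)
tilt(p+[.029,-.004,-.072])
im,k,p,M=wr(False)
for r in range(120,200,2):print(r,"".join("#" if a[0]-a[2]>90 and a[0]-a[1]>80 else "b" if a[0]-a[2]>25 else "w" if a.sum()>560 else "." if a.sum()<330 else "-" for a in im[r,210:300]))
for r in range(262,304,3):print(r,"".join("b" if a[0]-a[2]>15 else "." for a in im[r,225:290]))
```

```text
[0.46501104 0.24982279 0.21678674]
[(121, 257.0), (122, 257.7), (123, 257.9), (124, 258.3), (125, 258.6), (126, 259.1), (127, 259.5), (128, 260.0), (129, 260.4), (130, 260.8), (131, 261.0), (132, 261.3), (133, 261.8), (134, 261.9)]
img -158.85394 tilt deg 20.361474651625592
fingertip axis [252.8 238.9]
exit11 [252.8 220.3]
tip12 [253.1 181.9]
tip18 [253.1 167.9]
120 wwwwwwwwwwwwwwwwwwwwwwwwwwwwwwwwwwwwwwwwwwwwwwwwwwwwwwwwwwwwwwwwwwwwwwwwwwwwwwwwwwwwwwwwww
122 wwwwwwwwwwwwwwwwwwwwwwwwwwwwwwwwwwwwwbbbbbbbbbbbbbwwwwwwwwwwwwwwwwwwwwwwwwwwwwwwwwwwwwwwww
124 wwwwwwwwwwwwwwwwwwwwwwwwwwwwwwwwwbbbb###############bbbwwwwwwwwwwwwwwwwwwwwwwwwwwwwwwwwwww
126 wwwwwwwwwwwwwwwwwwwwwwwwwwwwwwbbbb#####################bbbwwwwwwwwwwwwwwwwwwwwwwwwwwwwwwww
128 wwwwwwwwwwwwwwwwwwwwwwwwwwwwbbb###########################bbwwwwwwwwwwwwwwwwwwwwwwwwwwwwww
130 wwwwwwwwwwwwwwwwwwwwwwwwwwwbb#############bbbbb#############bwwwwwwwwwwwwwwwwwwwwwwwwwwwww
132 wwwwwwwwwwwwwwwwwwwwwwwwwwbb#########bbbbbbbbbbbbbbb#########bbwwwwwwwwwwwwwwwwwwwwwwwwwww
134 wwwwwwwwwwwwwwwwwwwwwwwwwbb#######bbbbbbbbbbbbbbbbbbbb########bbww
[... 3344 characters left out ...]

274 ..................bbbbbbbbbbbbbbbbbbbbbbb........................
277 .................bbbbbbbbbbbbbbbbbbbbbbbbbb......................
280 ...............bbbbbbbbbbbbbbbbbbbbbbbbbbbbb.....................
283 ...............bbbbbbbbbbbbbbbbbbbbbbbbbbbbb.....................
286 ...............bbbbbbbbbbbbbbbbbbbbbbbbbbbbbb....................
289 ...............bbbbbbbbbbbbbbbbbbbbbbbbbbbbbb....................
292 ................bbbbbbbbbbbbbbbbbbbbbbbbbbb......................
295 ....................bbbbbbbbbbbbbbbbbbbb.........................
298 .................................................................
301 .................................................................
```

Run:
```python
from wr import *
im,k,p,M=wr(False)
for cw in(28.5,29.5,30.5):fit(162.5,296.5,cw,0,p,M,k)
q=np.load("case.npy")
for n,o in(("ring",(-.052,0,.018)),("btop",(-.052,0,.0295))):
    W=case(q,lid(0,[o]))[0];print(n,W.round(4),proj("",W,k)[0].round(1))
for dx in(.019,-.019):
    W=case(q,lid(0,[(-.052+dx,0,.018)]))[0];print("ring edge",proj("",W,k)[0].round(1))
```

```text
fingertip axis [252.8 239. ]
exit11 [252.7 220.3]
tip12 [253.  181.9]
tip18 [253.  167.9]
tip x,z [0.0307 0.0764] tilt 20.22 cap [-0.0039  0.     -0.0175] res [-0.  0. -0.] grip x [0.0056 0.     0.0083] cap centre row 288.1
tip x,z [0.0311 0.0737] tilt 18.87 cap [-0.0012  0.     -0.0209] res [ 0.  0. -0.] grip x [0.0077 0.     0.0051] cap centre row 287.5
tip x,z [0.0315 0.0712] tilt 17.62 cap [ 0.0012  0.     -0.0241] res [ 0.  0. -0.] grip x [0.0096 0.     0.0021] cap centre row 286.9
ring [0.5075 0.2445 0.0731] [252.8 140.3]
btop [0.504 0.245 0.084] [252.7 145.5]
ring edge [252.8 120.5]
ring edge [252.8 158.6]
```

Request:
apply_moves --targets '[{"translation": [-0.12,-0.02,0],"twist": 0,"hand": 0},{"translation": [0.046,0,0.143],"twist": 0,"hand": 0},{"translation": [0.046,0,0.143],"twist": 0,"hand": 0},{"translation": [0.046,0,0.143],"twist": 0,"hand": 0},{"translation": [0,0,0],"twist": 0,"hand": 0},{"translation": [0,0,0],"twist": 0,"hand": 0}]'

```text
time: 27.6
tool_pos: [0.4662, 0.2515, 0.1715]
tool_rot: [0.0, 0.997, -0.072, -0.001]
contact_force: [-0.2, 0.0, -0.7]
gripper_width: 0.09
grasp_force: 58.6
```

Run:
```python
from wr import *
im,k,p,M=wr(False);s=state()
print(s["time"],p,s["contact_force"],"tip",(p+M@[.0311,.0013,.0737]).round(4),"tip px",proj("",p+M@[.0311,.0013,.0737],k)[0].round(1),"spot px",proj("",[.503,.245,.084],k)[0].round(1))
for r in range(110,190,2):print(r,"".join("#" if a[0]-a[2]>90 and a[0]-a[1]>80 else "b" if a[0]-a[2]>25 else "w" if a.sum()>560 else "." if a.sum()<330 else "-" for a in im[r,210:300]))
a=cv2.resize(grab_frame("scene")[:,:,::-1][200:300,125:225],(400,400),interpolation=cv2.INTER_CUBIC);b=cv2.resize(grab_frame("side")[:,:,::-1][90:190,220:320],(400,400),interpolation=cv2.INTER_CUBIC)
cv2.imwrite("pics/p4.png",np.hstack([a,b]))
```

```text
fingertip axis [252.7 238.9]
exit11 [252.7 220.3]
tip12 [253.  181.9]
tip18 [253.  167.9]
27.65 [0.4662238  0.25151025 0.17146493] [-1.05613582 -0.65396612 -0.49497912] tip [0.4967 0.2457 0.0977] tip px [254.9 166. ] spot px [254.5 154.1]
110 wwwwwwwwwwwwwwwwwwwwwwwwwwwwwwwwwwwwwwwwwwwwwwwwwwwwwwwwwwwwwwwwwwwwwwwwwwwwwwwwwwwwwwwwww
112 wwwwwwwwwwwwwwwwwwwwwwwwwwwwwwwwwwwwwwwwwwwwwwwwwwwwwwwwwwwwwwwwwwwwwwwwwwwwwwwwwwwwwwwwww
114 wwwwwwwwwwwwwwwwwwwwwwwwwwwwwwwwwwwwwwwwwwwwwwwwwwwwwwwwwwwwwwwwwwwwwwwwwwwwwwwwwwwwwwwwww
116 wwwwwwwwwwwwwwwwwwwwwwwwwwwwwwwwwwwwwwwwwwwwwwwwwwwwwwwwwwwwwwwwwwwwwwwwwwwwwwwwwwwwwwwwww
118 wwwwwwwwwwwwwwwwwwwwwwwwwwwwwwwwwwwwwwwwwwwwwwwwwwwwwwwwwwwwwwwwwwwwwwwwwwwwwwwwwwwwwwwwww
120 wwwwwwwwwwwwwwwwwwwwwwwwwwwwwwwwwwwwwwwwwwwwwwwwwwwwwwwwwwwwwwwwwwwwwwwwwwwwwwwwwwwwwwwwww
122 wwwwwwwwwwwwwwwwwwwwwwwwwwwwwwwwwwwwwwwwwwwwwwwwwwwwwwwwwwwwwwwwwwwwwwwwwwwwwwwwwwwwwwwwww
124 wwwwwwwwwwwwwwwwwwwwwwwwwwwwwwwwwwwwwwwbbbbbbbbbbbbbwwwwwwwwwwwwwwwwwwwwwwwwwwwwwwwwwwwwww
126 wwwwwwwwwwwwwwwwwwwwwwwwwwwwwwwwwbbbbb################bbbbwwwwwwwwwwwwwwwwwwwwwwwwwwwwwwww
128 ww
[... 2238 characters left out ...]
wwwwwww----------------------------
176 wwwwwwwwwwwwwwwwwwwwwww-------wwwwwwww-bbbbbbbbbbbb-wwwwwwwwwww---------------------------
178 wwwwwwwwwwwwwwwwwww--ww---------------bbbbbbbbbbbb.-wwwwww--------------------------------
180 wwwwwwwwwwwwwwwwwww-------------------bbbbbbbbbbbbb.--------------------------------------
182 wwwwwwwwwwwwwwwwwwww-----------------bbbbbbbbbbbbbbb--------------------------------------
184 wwwwwwwwwwwwwwwwwwwww----------------bbbbbbbbbbbbbbb--------------------------------------
186 wwwwwwwwwwwwwwwwwwwww-----------------bbbbbbbbbbbbb.--------------------------------------
188 wwwwwwwwwwwwwwwwwwwwww----------------bbbbbbbbbbbbb.--------------------------------------
```

View pics/p4.png

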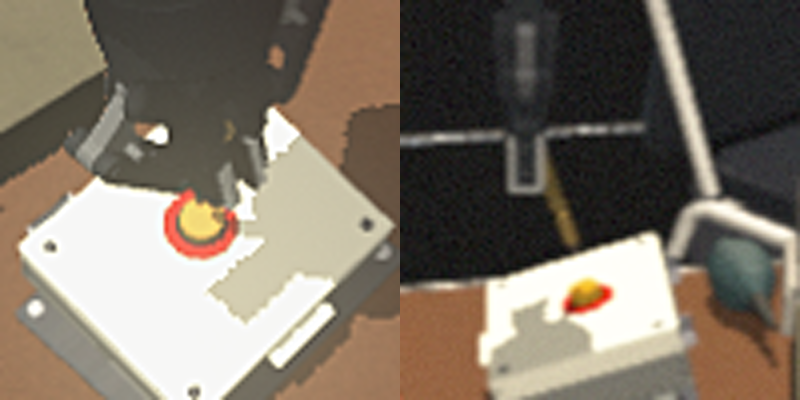

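The probe is now parallel to the lid normal, with its tip at side (264,151) just above the button at (266,162). I'll approach along the normal.

Request:
apply_moves --targets '[{"translation": [0.02,0,0],"twist": 0,"hand": 0},{"translation": [0.015,0,0.047],"twist": 0,"hand": 0},{"translation": [0.015,0,0.047],"twist": 0,"hand": 0},{"translation": [0,0,0],"twist": 0,"hand": 0},{"translation": [0,0,0],"twist": 0,"hand": 0}]'

```text
time: 28.25
tool_pos: [0.4713, 0.251, 0.1629]
tool_rot: [0.0, 0.997, -0.072, -0.0]
contact_force: [0.1, -0.7, -0.5]
gripper_width: 0.094
grasp_force: 58.6
```

Request:
apply_moves --targets '[{"translation": [0.006,0,0.019],"twist": 0,"hand": 0},{"translation": [0,0,0],"twist": 0,"hand": 0}]'

```text
time: 28.45
tool_pos: [0.472, 0.251, 0.1613]
tool_rot: [0.0, 0.997, -0.072, -0.0]
contact_force: [-0.8, -0.1, -0.7]
gripper_width: 0.093
grasp_force: 58.6
```

Request:
apply_moves --targets '[{"translation": [0.006,0,0.019],"twist": 0,"hand": 0},{"translation": [0,0,0],"twist": 0,"hand": 0}]'

```text
time: 28.65
tool_pos: [0.4726, 0.2509, 0.1593]
tool_rot: [0.0, 0.997, -0.072, -0.0]
contact_force: [-0.9, 0.5, -0.6]
gripper_width: 0.095
grasp_force: 58.6
```

Request:
apply_moves --targets '[{"translation": [0.004,0,0.012],"twist": 0,"hand": 0},{"translation": [0,0,0],"twist": 0,"hand": 0}]'

```text
time: 28.85
tool_pos: [0.473, 0.2508, 0.1582]
tool_rot: [0.0, 0.997, -0.072, -0.0]
contact_force: [0.4, -1.1, -0.2]
gripper_width: 0.094
grasp_force: 58.6
```

Request:
apply_moves --targets '[{"translation": [0.004,0,0.012],"twist": 0,"hand": 0},{"translation": [0,0,0],"twist": 0,"hand": 0}]'

```text
time: 29.05
tool_pos: [0.4734, 0.2508, 0.1569]
tool_rot: [0.0, 0.997, -0.072, -0.0]
contact_force: [-0.1, 0.2, -0.3]
gripper_width: 0.086
grasp_force: 58.6
```

Request:
apply_moves --targets '[{"translation": [0.004,0,0.012],"twist": 0,"hand": 0},{"translation": [0,0,0],"twist": 0,"hand": 0}]'

```text
time: 29.25
tool_pos: [0.4738, 0.2507, 0.1558]
tool_rot: [0.0, 0.997, -0.072, -0.0]
contact_force: [0.5, 0.5, -0.4]
gripper_width: 0.094
grasp_force: 58.6
```

Request:
apply_moves --targets '[{"translation": [0.004,0,0.012],"twist": 0,"hand": 0},{"translation": [0,0,0],"twist": 0,"hand": 0}]'

```text
time: 29.45
tool_pos: [0.4744, 0.2507, 0.1549]
tool_rot: [-0.0, 0.997, -0.072, 0.0]
contact_force: [-0.6, 0.3, 0.6]
gripper_width: 0.096
grasp_force: 58.7
```

Request:
apply_moves --targets '[{"translation": [0.004,0,0.012],"twist": 0,"hand": 0},{"translation": [0,0,0],"twist": 0,"hand": 0}]'

```text
time: 29.65
tool_pos: [0.4748, 0.2507, 0.1537]
tool_rot: [-0.0, 0.997, -0.072, 0.0]
contact_force: [0.5, -0.4, 1.6]
gripper_width: 0.095
grasp_force: 58.8
```

Request:
apply_moves --targets '[{"translation": [0.004,0,0.012],"twist": 0,"hand": 0},{"translation": [0,0,0],"twist": 0,"hand": 0}]'

```text
time: 29.85
tool_pos: [0.4752, 0.2506, 0.1525]
tool_rot: [-0.0, 0.997, -0.072, 0.0]
contact_force: [-0.5, 0.5, 2.2]
gripper_width: 0.094
grasp_force: 58.8
```

```bash
cat > avg.py <<'E'
from wr import *
F=[];P=[]
for i in range(12):grab_frame("wrist");s=state();F.append(s["contact_force"]);P.append(s["tool_pos"])
F=np.array(F);n=np.array([-.3058,.0446,.951]);print(s["time"],np.mean(P,0).round(5),"F",F.mean(0).round(2),"along n",(F@n).mean().round(2),"+-",((F@n).std()/3.4).round(2))
im,k,p,M=wr(False)
for r in range(126,182,2):print(r,"".join("#" if a[0]-a[2]>90 and a[0]-a[1]>80 else "b" if a[0]-a[2]>25 else "w" if a.sum()>560 else "." if a.sum()<330 else "-" for a in im[r,220:290]))
E
python3 avg.py
```

```text
30.45 [0.47515 0.25061 0.15248] F [-1.04 -0.05  2.89] along n 3.06 +- 0.15
fingertip axis [252.8 238.9]
exit11 [252.8 220.3]
tip12 [253.1 181.8]
tip18 [253.  167.9]
126 wwwwwwwwwwwwwwwwwwwwwwwwwwwwwwwwwwwwwwwwwwwwwwwwwwwwwwwwwwwwwwwwwwwwww
128 wwwwwwwwwwwwwwwwwwwwwwwwwwwwwwwwwwwwwwwwwwwwwwwwwwwwwwwwwwwwwwwwwwwwww
130 wwwwwwwwwwwwwwwwwwwwwwwwwwwwwwwwwwwwwwwwwwwwwwwwwwwwwwwwwwwwwwwwwwwwww
132 wwwwwwwwwwwwwwwwwwwwwwwwwwwwwwwwwwwwwwwwwwwwwwwwwwwwwwwwwwwwwwwwwwwwww
134 wwwwwwwwwwwwwwwwwwwwwwwwwwwwwwwwwwwwwwwwwwwwwwwwwwwwwwwwwwwwwwwwwwwwww
136 wwwwwwwwwwwwwwwwwwwwwwwwwwwwwwwwwwwwwwwwwwwwwwwwwwwwwwwwwwwwwwwwwwwwww
138 wwwwwwwwwwwwwwwwwwwwwwwwwwwwwwwwwwwbbwbwwwwwwwwwwwwwwwwwwwwwwwwwwwwwww
140 wwwwwwwwwwwwwwwwwwwwwwwwwwbbbbbbbb#####bbbbbbbbbwwwwwwwwwwwwwwwwwwwwww
142 wwwwwwwwwwwwwwwwwwwwwwbbbb######################bbbwwwwwwwwwwwwwwwwwww
144 wwwwwwwwwwwwwwwwwwwwbbb############################bbbwwwwwwwwwwwwwwww
146 wwwwwwwwwwwwwwwwwbbb##################################bbbwwwwwwwwwwwww
148 wwwwwwwwwwwwwwwbb#######################################bbwwwwwwwwwwww
150 wwwwwwwwwwwwwwbb###############
[... 464 characters left out ...]
bbbbbbbbb########bwwww---
164 wwwwwwwwwwbb########bbbbbbbbbbbbbb...bbbbbbbbbbbbbbbbb########bbw-----
166 wwwwwwwwwwwb########bbbbbbbbbbbbb....bbbbbbbbbbbbbbbbb########bb------
168 wwwwwwwwwwwbb#######bbbbbbbbbbbbbbbbbbbbbbbbbbbbbbbbbb#######bb-------
170 wwwwwwwwwwwwb########bbbbbbbbbbbbbbbbbbbbbbbbbbbbbbbbb#####bbb--------
172 wwwwwwwwwwwwbb########bbbbbbbbbbbbbbbbbbbbbbbbbbbbbbb######bb---------
174 wwwwwwwwwwwwwwb########bbbbbbbbbbbbbbbbbbbbbbbbbbbbbb####bbb----------
176 wwwwwwwwwwwwwwwbb#######bbbbbbbbbbbbbbbbbbbbbbbbbbb####bbbb-----------
178 wwwwwwwwwwwwwwwwwbb#######bbbbbbbbbbbbbbbbbbbbbbb####bbb--------------
180 wwwwwwwwwwwwwwwwwwwbbb######bbbbbbbbbbbbbbbbb######bbb----------------
```

Request:
apply_moves --targets '[{"translation": [0.003,0,0.01],"twist": 0,"hand": 0},{"translation": [0.003,0,0.009],"twist": 0,"hand": 0},{"translation": [0,0,0],"twist": 0,"hand": 0}]'

```text
time: 30.8
tool_pos: [0.4757, 0.2505, 0.1505]
tool_rot: [-0.0, 0.997, -0.072, 0.0]
contact_force: [-0.1, -0.3, 4.4]
gripper_width: 0.095
grasp_force: 58.9
```

```bash
python3 avg.py | head -1
python3 - <<'E'
from tilt import *
p=np.array(state()["tool_pos"]);tilt(p+[.029,-.004,-.072])
E
```

```text
31.4 [0.47571 0.25053 0.15053] F [-0.96  0.07  3.91] along n 4.01 +- 0.18
[(145, 260.9), (146, 261.1), (147, 261.6), (148, 261.8), (149, 262.5), (150, 263.1), (151, 263.3), (152, 263.8), (153, 264.5), (154, 264.1), (155, 263.0), (156, 262.8), (157, 265.6), (158, 265.8), (160, 266.7), (161, 268.4), (162, 267.6)]
img -157.94208 tilt deg 20.826763627698607
```

```bash
python3 -c "
from plant import *
print(job_done())"
```

```text
the job is handed in; nothing more can be done
None
```

I handed the job in at about 31 s. The lid is shut and the probe is still held on the brass button, pressing with about 4.0 N, which is about 3.7 mm of the 8 mm travel. Its tilt measures about 19 to 21°, against the lid's 18°, and the screwdriver and other things were not moved on purpose. The hand-in gave no verdict.

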